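Probe the tube adapters and set the blind one aside

ROBOT

A 6-joint arm with a two-finger parallel gripper is mounted at the origin on a cart in front of the work surface, level with it; the furniture and walls round the work are solid. World frame = base frame: x ahead of the robot, y to its left, z up, the work surface at z = 0. Lengths are in m, angles in degrees, forces in N, time in s.
With the tool pointing down it reaches from about 0.375 to 0.9 m from the base axis. Payload 3.1 kg.
Tool frame: the origin (TCP) lies on the centre line of the jaws, within the pads' length; the fingertips stand 8 mm ahead of it and the grasp point (between the pads) lies 11 mm behind it; y points along the fingers, x is the direction in which the jaws open and shut, and the axes are right-handed (so a half turn about y gives the same grasp; the last joint's range is limited). The gripper opens to 87 mm and grips with 3 to 60 N. Pads are 19 mm wide; open, the fingers measure 117 mm over their backs; the gripper's body (75 mm by 190 mm) begins 51 mm behind the grasp point.
Start: joints at [-10.227, 30.224, 82.088, -0, 67.689, -10.227], TCP at [0.625, 0, 0.231] pointing down, gripper open.
Joint ranges: [-176.69, 176.69], [-43.24, 126.21], [12.49, 139.97], [-82, 262], [0, 151.66], [-163.58, 163.58]. Speed limits (degrees/s): [159.86, 159.86, 180, 180, 180, 180].

INTERFACE

Orientations are given as a 3x3 rotation matrix whose columns are the frame's x, y, z axes.
In Python, from rig import read_state, imaging, job, spotter gives the robot as it stands.
- The arm moves only by the tool apply_moves, never from a script. Its argument "steps" is a list of rows, each an object of numbers: "x", "y", "z": the shift along the world's x, y, z in mm; "spin": the turn about the world's z in rad. In form: [{"x": .., "y": .., "z": .., "spin": ..}, ...]. A call has 1 to 12 rows; each row shifts and turns the pose as measured when the row begins; what a row does not reach is not made up. A row lasts 1/10 s, in which the tool goes at most 50 mm and 8.59 degrees, less where a joint would pass 70% of its speed; a pose out of reach is approached as far as the arm can. A call is refused whole if a number of a shift passes 50 or a number of a turn 0.15, either way. A call with a gripper value outside its range is refused whole. "grip" is the finger opening in mm, from 0 to 87, set as the call begins (left out, the last holds). The fingers move at their own pace and stop on an object; the grip force is fixed at half the most. Time passes only in rows, so rows that do not move let the fingers close. It gives the time, the measured TCP pose, the force and the opening at its end, in the units of the state.
- read_state(): the state, without advancing time (a new reading comes with each control period).
- imaging.capture(name): name is "scene" or "side" or "wrist"; returns the picture (420x560x3 uint8, red, green, blue); there is no depth.
- imaging.camera_params(name): a dict with "fov_y" (degrees; the focal length in pixels is half the picture's height over the tangent of half this angle, whatever the lens; pixels are square), "cx", "cy" (the principal point, pixels), "dist" ([k1, k2, p1, p2, k3] as OpenCV has them; the pictures are not rectified), "R" (3x3) and "t" (3): a world point X has camera coordinates R X + t. Camera axes: x right, y down, z forward; pixel columns grow to the right and rows downward; lengths in m; the calibration is good to about 2 mm. A picture is of the moment at which its call begins: read the wrist's pose just before it. camera_params takes no time and is no camera call; for the wrist camera it gives the pose at the moment of the call.
- job.hand_in(): hands the job in, once; it reports no verdict.
Trained networks look in the newest picture that a camera, given by its name, has taken for a name from the list of things; names that differ only in an ending like _2 or _b are one class to them, and where a whole thing is asked for, a point or a joint stands for the part that bears it (a point fixed in the world has none). Each returns a list of dicts, best first, with "score" (0 to 1); they miss things now and then, are a little off and sometimes report something else, mostly with a low value. They report only what shows in the picture. A call takes as long as a camera call.
- spotter.cut_out(name, camera): "mask" (420x560 bool, what is visible of it) and "rect" ([left, top, width, height] in pixels, round what is visible of it).
The state is a dict: "time_s": time; "joint_positions": joint angles; "qvel": joint speeds; "tau": joint torques, N m; "position": TCP position; "tcp_rot": TCP orientation; "force": force on the tool from outside, world axes, zero at the start; "moment": the same for the moment, N m; "opening": opening from 0.0 (shut) to 1.0 (fully open).
Only numpy, scipy, OpenCV 4.12 (cv2) and the standard library are available. Lean on these libraries where they do the work, as an engineer would, in place of code of your own. Each camera call takes 0.05 s, during which the arm holds its last target.

TASK

One of the three black tube adapters on the strip is drilled only part of the way, the other two right through. Take the probe pin from its stand and, going from left to right as seen from the robot, lower it into each of the three bores as far as it will go, then put the pin back in its stand. Stand the blind adapter upright in the white tray and leave the two through-bored ones standing in their seats.

Things in the scene. Friction and masses are not known exactly. Their poses are not given: they have to be found in the camera images.
- rack: black plastic strip lying fixed on the bench, 64 x 270 x 8 mm, long along its y, with three round seats 43 mm across and 4 mm deep in a row, 90 mm apart. Origin: centre of its underside; its +y end is the left end as seen from the robot
- seat_left (a point): centre of the floor of the left seat (4 mm above the bench)
- seat_mid (a point): centre of the floor of the middle seat
- seat_right (a point): centre of the floor of the right seat
- adapter_a: a black plastic tube adapter: upright sleeve 38 mm across, 52 mm tall, 0.08 kg, 16 mm bore open at the top, loose in a seat of the rack. Origin: centre of its underside, z up. The three look alike and change places between starts: in two the pin reaches the seat 52 mm below the rim, in one the bore ends 32 mm below the rim (20 mm above its underside)
- adapter_b: another black plastic tube adapter: upright sleeve 38 mm across, 52 mm tall, 0.08 kg, 16 mm bore open at the top, loose in a seat of the rack. Origin: centre of its underside, z up. The three look alike and change places between starts: in two the pin reaches the seat 52 mm below the rim, in one the bore ends 32 mm below the rim (20 mm above its underside)
- adapter_c: another black plastic tube adapter: upright sleeve 38 mm across, 52 mm tall, 0.08 kg, 16 mm bore open at the top, loose in a seat of the rack. Origin: centre of its underside, z up. The three look alike and change places between starts: in two the pin reaches the seat 52 mm below the rim, in one the bore ends 32 mm below the rim (20 mm above its underside)
- pin: probe pin, 108 mm long, about 0.06 kg: steel shank 7 mm thick, 64 mm long, with a tapered tip; steel flange 22 mm across, 4 mm thick; round orange grip 16 mm across, 40 mm tall. It starts upright in the stand, flange resting on the stand's top. Origin: at the tip, z up along the pin
- pin_tip (a point): the pin's tip
- pin_grip (a point): on the pin's axis, 90 mm above the tip: 22 mm above the flange, 18 mm below the top of the grip; a good place to hold it
- stand: blue block fixed on the bench, 56 x 56 x 68 mm, with a 17 mm hole right through from the top for the pin. Origin: centre of its underside
- stand_mouth (a point): centre of the hole's mouth, on the top of the stand (68 mm above the bench); the underside of the pin's flange rests at this height when it is home, so the tip is then 64 mm lower
- tray: white plastic tray fixed on the bench, 100 x 140 mm outside (long along its y), walls 2 mm thick and 30 mm high, floor 2 mm thick. Origin: centre of its underside

How it is judged:
By the outcome, as a careful person would: the job done as asked, in the order asked, and still so for the second after the job is handed in, with the robot touching nothing.
It also fails if it takes over 67 s, if anything falls off the work surface, if the arm or the gripper's body presses on something with over 40 N, if the wrist force passes 120 N, or if a joint passes its speed limit or range.

## Working session

There is one attempt and no reset: what is moved stays moved. The work goes in short steps, Python scripts to look and compute and a tool call to move; the robot and the scene stay as the last step left them, time stands still between calls to the robot, and variables do not carry over. Pictures are saved under pics/ and viewed, and the job is handed in when it is done.

Besides the shell and the picture viewer there is one more tool, called after ">>>" by a JSON object that holds its "name" and its "arguments". apply_moves: Moves the arm, as the interface text tells. Its arguments: {"type":"object","properties":{"steps":{"type":"array"},"grip":{"type":"number"}},"required":["steps"]}

```bash
mkdir -p pics; ls
python3 - <<'E'
from rig import read_state, imaging, job, spotter
import cv2, numpy as np
s=read_state()
for k in s: print(k, np.round(s[k],4).tolist())
for n in ["scene","side","wrist"]:
    im=imaging.capture(n); cv2.imwrite(f"pics/{n}0.png",im[:,:,::-1])
    p=imaging.camera_params(n); print(n,{k:np.round(v,4).tolist() for k,v in p.items()})
E
```

```text
pics
time_s 0.0
joint_positions [-10.2271, 30.2763, 82.1559, -0.0009, 67.6911, -10.2267]
qvel [-0.0686, 0.0995, 0.0595, -0.0398, -0.0196, -0.0581]
tau [-0.0005, -44.0045, -17.6594, 0.0633, 0.0583, -0.0002]
position [0.6243, 0.0002, 0.2296]
tcp_rot [[1.0, -0.0021, 0.0], [-0.0, 0.0004, 1.0], [-0.0021, -1.0, 0.0004]]
force [-0.004, 0.0061, -0.1876]
moment [0.0399, -0.0139, 0.0208]
opening 1.0015
scene {'fov_y': 51.7681, 'cx': 281.8029, 'cy': 209.5649, 'dist': [-0.0295, 0.0, 0.0, 0.0, 0.0], 'R': [[0.8586, -0.5123, 0.0208], [-0.2764, -0.4967, -0.8227], [0.4318, 0.7006, -0.5681]], 't': [-0.4252, 0.2063, 0.9181]}
side {'fov_y': 47.2423, 'cx': 280.6117, 'cy': 206.2486, 'dist': [-0.1219, 0.0, 0.0, 0.0, 0.0], 'R': [[0.9113, -0.4112, -0.0208], [-0.2333, -0.4742, -0.8489], [0.3393, 0.7785, -0.5281]], 't': [-0.4584, 0.2143, 1.087]}
wrist {'fov_y': 61.8511, 'cx': 280.5308, 'cy': 208.5298, 'dist': [0.0199, 0.0, 0.0, 0.0, 0.0], 'R': [[1.0, -0.0007, -0.0014], [-0.0003, -0.9621, 0.2728], [-0.0015, -0.2728, -0.9621]], 't': [-0.6237, -0.0332, 0.3904]}
```

View pics/scene0.png

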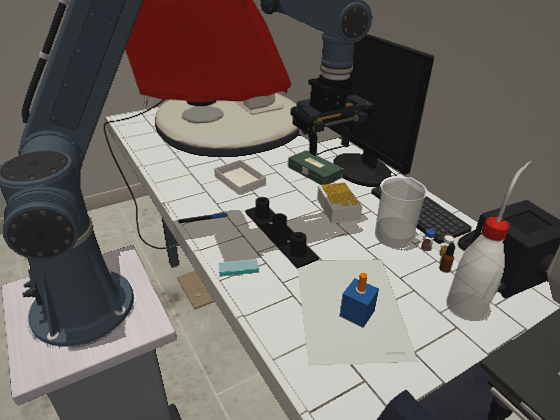

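View pics/side0.png

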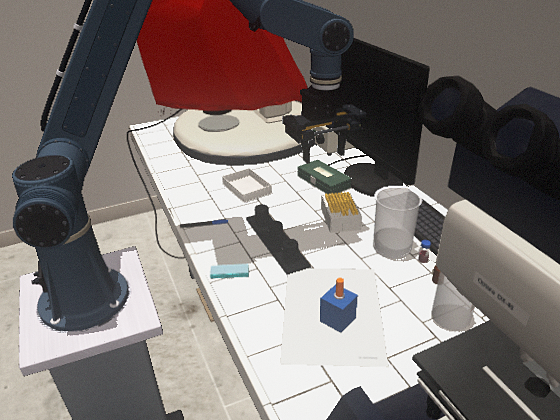

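View pics/wrist0.png

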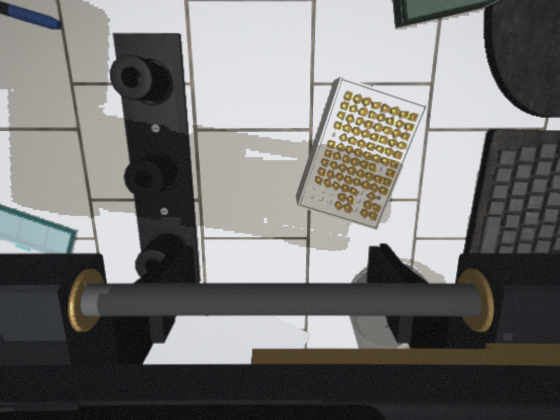

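```bash
cat > h.py <<'E'
from rig import read_state, imaging, job, spotter
import cv2, numpy as np
def K(p):
    f=210/np.tan(np.radians(p["fov_y"])/2)
    return np.array([[f,0,p["cx"]],[0,f,p["cy"]],[0,0,1.]])
def ray(p,uv):
    uv=np.array(uv,float).reshape(-1,1,2)
    n=cv2.undistortPoints(uv,K(p),np.array(p["dist"],float)).reshape(-1,2)
    d=np.c_[n,np.ones(len(n))]@np.array(p["R"])
    c=-np.array(p["R"]).T@np.array(p["t"])
    return c,d
def onz(p,uv,z):
    c,d=ray(p,uv); return c+d*((z-c[2])/d[:,2])[:,None]
def proj(p,X):
    X=np.array(X,float).reshape(-1,3)
    return cv2.projectPoints(X,cv2.Rodrigues(np.array(p["R"],float))[0],np.array(p["t"],float),K(p),np.array(p["dist"],float))[0].reshape(-1,2)
def cap(n,tag=None):
    p=imaging.camera_params(n); im=imaging.capture(n)
    if tag: cv2.imwrite(f"pics/{tag}.png",im[:,:,::-1])
    return p,im
def st():
    s=read_state(); print("t",s["time_s"],"pos",np.round(s["position"],4),"F",np.round(s["force"],2),"op",round(s["opening"]*87,1)); return s
E
python3 - <<'E'
from h import *
for cam in ["scene","side","wrist"]:
    p,im=imaging.camera_params(cam),None
    print(cam,"C",(-np.array(p["R"]).T@np.array(p["t"])).round(3))
    for n in ["pin","stand","rack","tray","adapter_a"]:
        for o in spotter.cut_out(n,cam)[:4]:
            ys,xs=np.nonzero(o["mask"]); print(n,round(o["score"],2),np.round(o["rect"]).tolist(),len(xs),onz(p,[[xs.mean(),ys.mean()]],0.03).round(3).tolist())
            np.save(f"m_{cam}_{n}.npy",o["mask"]) if o is spotter else None
E
```

```text
scene C [ 0.026 -0.759  0.7  ]
pin 0.55 [358.0, 272.0, 9.0, 25.0] 185 [[0.54, -0.264, 0.03]]
stand 0.59 [340.0, 278.0, 41.0, 46.0] 1204 [[0.497, -0.306, 0.03]]
rack 0.73 [247.0, 208.0, 72.0, 61.0] 1032 [[0.467, -0.049, 0.03]]
tray 0.64 [216.0, 160.0, 48.0, 36.0] 1150 [[0.514, 0.284, 0.03]]
tray 0.18 [357.0, 271.0, 11.0, 23.0] 168 [[0.541, -0.264, 0.03]]
adapter_a 0.58 [274.0, 213.0, 14.0, 24.0] 338 [[0.492, 0.015, 0.03]]
adapter_a 0.53 [291.0, 233.0, 18.0, 24.0] 343 [[0.494, -0.078, 0.03]]
adapter_a 0.5 [254.0, 193.0, 14.0, 28.0] 280 [[0.491, 0.101, 0.03]]
side C [ 0.099 -0.933  0.746]
pin 0.5 [246.0, 215.0, 67.0, 61.0] 877 [[0.471, -0.055, 0.03]]
pin 0.47 [337.0, 279.0, 8.0, 20.0] 160 [[0.532, -0.251, 0.03]]
stand 0.77 [316.0, 286.0, 42.0, 44.0] 1228 [[0.498, -0.305, 0.03]]
rack 0.61 [245.0, 215.0, 67.0, 57.0] 937 [[0.469, -0.051, 0.03]]
tray 0.78 [223.0, 169.0, 49.0, 35.0] 1093 [[0.517, 0.281, 0.03]]
adapter_a 0.85 [268.0, 221.0, 13.0, 25.0] 355 [[0.493, 0.014, 0.03]]
adapter_a 0.8 [253.0, 205.0, 14.0, 20.0] 287 [[0.492, 0.103, 0.03]]
adapter_a 0.7 [284.0, 240.0, 13.0, 21.0] 349 [[0.494, -0.077, 0.03]]
wrist C [0.625 0.074 0.385]
pin 0.25 [113.0, 33.0, 84.0, 248.0] 9611 [[0.506, 0.045, 0.03]]
rack 0.6 [110.0, 29.0, 88.0, 253.0] 9783 [[0.506, 0.044, 0.03]]
tray 0.43 [111.0, 29.0, 88.0, 253.0] 9418 [[0.507, 0.045, 0.03]]
tray 0.3 [124.0, 156.0, 52.0, 41.0] 1758 [[0.492, 0.009, 0.03]]
adapter_a 0.96 [122.0, 153.0, 57.0, 45.0] 1848 [[0.491, 0.009, 0.03]]
adapter_a 0.69 [132.0, 234.0, 49.0, 42.0] 919 [[0.487, -0.076, 0.03]]
```

>>> {"name": "apply_moves", "arguments": {"steps": [{"x": -45,"y": -10,"z": 10},{"x": -45,"y": -10,"z": 10},{"x": -44,"y": -10,"z": 0},{},{}]}}

```text
invalid input at $.steps[0]: expected keys x, y, z, spin
```

Run:
```python
from h import *
st()
p,im=cap("wrist","w1")
for n in ["rack","adapter_a"]:
    for o in spotter.cut_out(n,"wrist")[:3]:
        ys,xs=np.nonzero(o["mask"]); print(n,round(o["score"],2),np.round(o["rect"]).tolist(),len(xs))
p,im=cap("scene","s1")
print(onz(p,[[230,140],[160,110],[205,135],[345,215],[400,240],[314,170],[200,95]],0.0).round(2))
```

```text
t 0.9 pos [0.625  0.     0.2306] F [ 0.44 -0.29  0.19] op 86.9
rack 0.56 [108.0, 30.0, 89.0, 254.0] 9957
adapter_a 0.86 [108.0, 54.0, 61.0, 46.0] 2157
adapter_a 0.85 [121.0, 154.0, 56.0, 44.0] 1741
adapter_a 0.6 [134.0, 236.0, 49.0, 40.0] 967
[[ 0.62  0.59  0.  ]
 [ 0.49  0.99  0.  ]
 [ 0.56  0.67  0.  ]
 [ 0.7  -0.    0.  ]
 [ 0.76 -0.17  0.  ]
 [ 0.77  0.25  0.  ]
 [ 0.7   1.08  0.  ]]
```

View pics/w1.png

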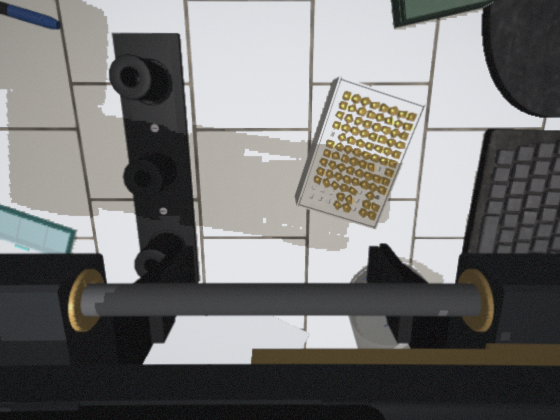

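View pics/s1.png

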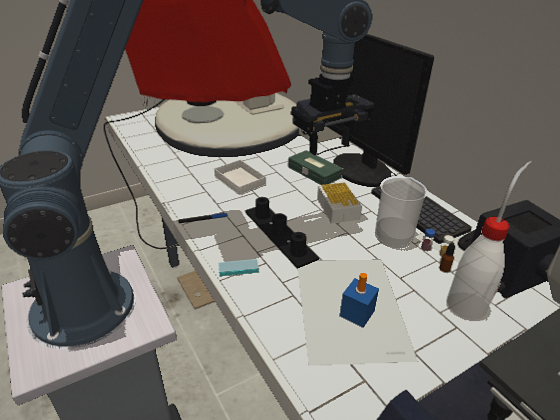

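>>> {"name": "apply_moves", "arguments": {"steps": [{"x": -45,"y": -10,"z": 10,"spin": 0},{"x": -45,"y": -10,"z": 10,"spin": 0},{"x": -44,"y": -10,"z": 0,"spin": 0},{"x": 0,"y": 0,"z": 0,"spin": 0},{"x": 0,"y": 0,"z": 0,"spin": 0}]}}

```text
time_s: 1.6
position: [0.486, -0.0301, 0.2488]
tcp_rot: [[1.0, -0.003, -0.001], [0.001, 0.001, 1.0], [-0.003, -1.0, 0.001]]
force: [1.1, 0.6, -0.2]
opening: 1.002
```

Run:
```python
from h import *
st()
p,im=cap("wrist","w2")
for n in ["rack","adapter_a"]:
    for o in spotter.cut_out(n,"wrist")[:3]:
        ys,xs=np.nonzero(o["mask"]); print(n,round(o["score"],2),np.round(o["rect"]).tolist(),len(xs))
g=cv2.convertScaleAbs(im[:,:,::-1],alpha=3,beta=0)
c=g[0:300,180:400]; cv2.imwrite("pics/w2c.png",cv2.resize(c,None,fx=2,fy=2,interpolation=cv2.INTER_CUBIC))
```

```text
t 1.6 pos [ 0.486  -0.0301  0.2488] F [ 1.1   0.58 -0.16] op 87.1
rack 0.78 [254.0, 2.0, 66.0, 254.0] 10244
adapter_a 0.95 [270.0, 125.0, 38.0, 41.0] 1106
adapter_a 0.9 [268.0, 206.0, 37.0, 44.0] 1346
adapter_a 0.64 [268.0, 19.0, 42.0, 54.0] 1612
```

View pics/w2c.png

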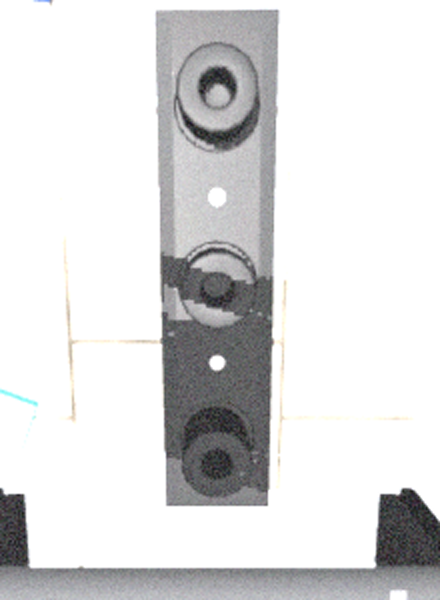

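```bash
cat > ov.py <<'E'
from h import *
def circ(p,c,r): 
    a=np.linspace(0,2*np.pi,49); return proj(p,np.c_[c[0]+r*np.cos(a),c[1]+r*np.sin(a),np.full(49,c[2])])
def overlay(p,im,cs,box,f,out,alpha=3):
    g=cv2.convertScaleAbs(im,alpha=alpha,beta=0)
    x0,y0,x1,y1=box; g=cv2.resize(g[y0:y1,x0:x1],None,fx=f,fy=f,interpolation=cv2.INTER_CUBIC)
    for c,r,col in cs:
        q=((circ(p,c,r)-[x0-.5,y0-.5])*f).astype(np.int32); cv2.polylines(g,[q],True,col,1)
    cv2.imwrite(out,g)
E
python3 - <<'E'
from ov import *
im=cv2.imread("pics/w2.png"); p=imaging.camera_params("wrist")
import json; json.dump({k:np.array(v).tolist() for k,v in p.items()},open("p_w2.json","w"))
px=[[288.5,43],[288.5,143],[287.7,231.5]]
X=onz(p,px,0.056); print(X.round(4))
cs=[]
for c in X: cs+= [(c,.019,(0,255,0)),(c,.008,(0,0,255))]
overlay(p,im,cs,(250,0,330,100),6,"pics/o1.png"); overlay(p,im,cs,(250,110,330,260),4,"pics/o2.png")
tip=onz(p,[[288.5,98.5],[288.5,181]],.008); print("screws",tip.round(4))
E
```

```text
[[ 0.4931  0.1012  0.056 ]
 [ 0.4938  0.0124  0.056 ]
 [ 0.4937 -0.079   0.056 ]]
screws [[ 0.4944  0.055   0.008 ]
 [ 0.4951 -0.0349  0.008 ]]
```

View pics/o1.png

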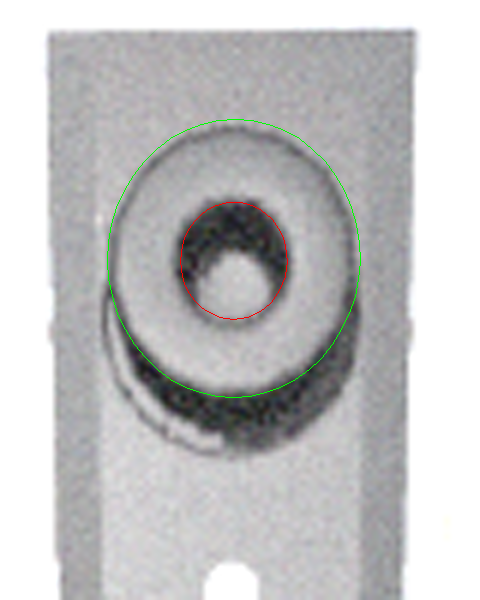

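View pics/o2.png

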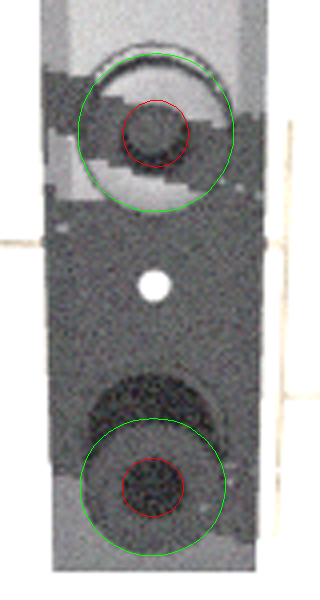

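>>> {"name": "apply_moves", "arguments": {"steps": [{"x": 3,"y": -48,"z": 0,"spin": 0},{"x": 3,"y": -48,"z": 0,"spin": 0},{"x": 3,"y": -48,"z": 0,"spin": 0},{"x": 3,"y": -48,"z": 0,"spin": 0},{"x": 2,"y": -48,"z": 0,"spin": 0},{"x": 0,"y": -45,"z": 0,"spin": 0},{"x": 0,"y": 0,"z": 0,"spin": 0},{"x": 0,"y": 0,"z": 0,"spin": 0}]}}

```text
time_s: 2.55
position: [0.5124, -0.3284, 0.2472]
tcp_rot: [[1.0, 0.007, -0.013], [0.013, -0.004, 1.0], [0.007, -1.0, -0.004]]
force: [-0.4, 0.3, 0.1]
opening: 1.001
```

Run:
```python
from ov import *
st()
p,im=cap("wrist","w3")
for n in ["pin","stand"]:
    for o in spotter.cut_out(n,"wrist")[:2]:
        ys,xs=np.nonzero(o["mask"]); print(n,round(o["score"],2),np.round(o["rect"]).tolist(),len(xs))
import json; json.dump({k:np.array(v).tolist() for k,v in p.items()},open("p_w3.json","w"))
```

```text
t 2.55 pos [ 0.5124 -0.3284  0.2472] F [-0.36  0.29  0.06] op 87.1
pin 0.59 [256.0, 155.0, 19.0, 29.0] 481
stand 0.84 [229.0, 127.0, 73.0, 77.0] 3222
```

View pics/w3.png

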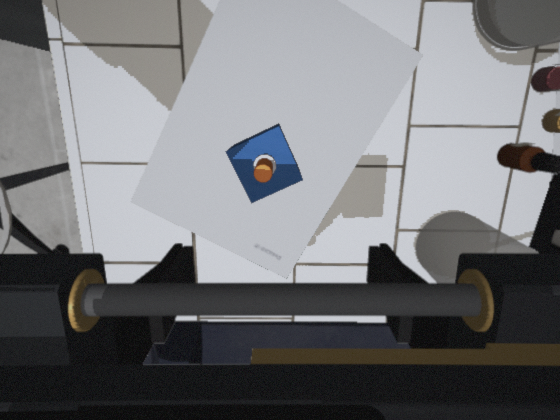

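Run:
```python
from ov import *
im=cv2.imread("pics/w3.png"); p=imaging.camera_params("wrist")
X=onz(p,[[263,173.5]],0.112)[0]; print(X.round(4))
Y=X.copy();Y[2]=.072; W=X.copy();W[2]=.072
overlay(p,im,[(X,.008,(0,255,0)),(Y,.011,(0,255,255)),(Y,.008,(0,255,0))],(220,115,310,215),6,"pics/o3.png",1.6)
```

```text
[ 0.4977 -0.3048  0.112 ]
```

View pics/o3.png

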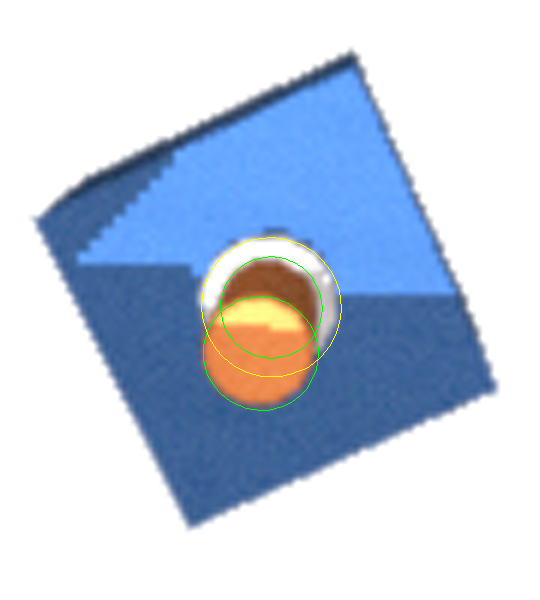

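>>> {"name": "apply_moves", "arguments": {"steps": [{"x": -15,"y": 23.5,"z": -20,"spin": -0.013},{"x": 0,"y": 0,"z": -40,"spin": 0},{"x": 0,"y": 0,"z": -30,"spin": 0},{"x": 0,"y": 0,"z": 0,"spin": 0},{"x": 0,"y": 0,"z": 0,"spin": 0}], "grip": 50}}

```text
time_s: 3.2
position: [0.4995, -0.2946, 0.1589]
tcp_rot: [[1.0, 0.011, -0.012], [0.012, -0.006, 1.0], [0.011, -1.0, -0.007]]
force: [0.5, -0.2, 0.4]
opening: 0.636
```

Run:
```python
from ov import *
st()
p=imaging.camera_params("wrist")
im=cv2.imread("pics/w3.png"); 
import json; p3=json.load(open("p_w3.json"))
print("stand centre",onz(p3,[[264.7,163]],.068).round(4))
```

```text
t 3.2 pos [ 0.4995 -0.2946  0.1589] F [ 0.5  -0.19  0.41] op 55.3
stand centre [[ 0.4979 -0.3048  0.068 ]]
```

>>> {"name": "apply_moves", "arguments": {"steps": [{"x": -1.5,"y": -10,"z": 0,"spin": -0.012},{"x": 0,"y": 0,"z": -25,"spin": 0},{"x": 0,"y": 0,"z": -25,"spin": 0},{"x": 0,"y": 0,"z": 0,"spin": 0}]}}

```text
time_s: 3.6
position: [0.5031, -0.3094, 0.1158]
tcp_rot: [[1.0, 0.023, -0.001], [0.001, -0.018, 1.0], [0.023, -1.0, -0.018]]
force: [-0.8, 0.8, 0.2]
opening: 0.573
```

>>> {"name": "apply_moves", "arguments": {"steps": [{"x": 0,"y": 0,"z": 0,"spin": 0}]}}

```text
time_s: 3.7
position: [0.5041, -0.3107, 0.1174]
tcp_rot: [[1.0, 0.025, -0.0], [0.001, -0.021, 1.0], [0.025, -0.999, -0.021]]
force: [0.2, 0.2, 0.5]
opening: 0.573
```

>>> {"name": "apply_moves", "arguments": {"steps": [{"x": 0,"y": 0,"z": 0,"spin": 0}]}}

```text
time_s: 3.8
position: [0.5048, -0.3117, 0.119]
tcp_rot: [[1.0, 0.027, -0.0], [0.001, -0.022, 1.0], [0.027, -0.999, -0.022]]
force: [-0.6, 0.2, -1.3]
opening: 0.576
```

>>> {"name": "apply_moves", "arguments": {"steps": [{"x": 0,"y": 0,"z": 0,"spin": 0}]}}

```text
time_s: 3.9
position: [0.5056, -0.3125, 0.1206]
tcp_rot: [[1.0, 0.029, 0.0], [0.001, -0.024, 1.0], [0.029, -0.999, -0.024]]
force: [-0.0, 0.1, 0.4]
opening: 0.577
```

Run:
```python
from ov import *
s=st()
for k in ["joint_positions","qvel","tau","moment"]: print(k,np.round(s[k],3).tolist())
cap("scene","s4"); cap("wrist","w4")
s=st()
for k in ["joint_positions","qvel","tau","moment"]: print(k,np.round(s[k],3).tolist())
```

```text
t 3.9 pos [ 0.5056 -0.3125  0.1206] F [-0.02  0.14  0.44] op 50.2
joint_positions [-42.532, 35.403, 93.71, 0.123, 48.722, -42.623]
qvel [-0.142, -0.96, -0.863, 0.035, 0.575, -0.065]
tau [-0.021, -42.915, -12.86, 0.027, -0.053, 0.001]
moment [-0.006, 0.022, -0.042]
t 4.0 pos [ 0.5055 -0.3124  0.1204] F [ 0.42  1.05 -0.12] op 50.0
joint_positions [-42.528, 35.414, 93.73, 0.125, 48.7, -42.624]
qvel [0.137, 0.516, 0.509, -0.007, -0.103, 0.02]
tau [-0.028, -43.193, -12.937, 0.026, -0.044, 0.001]
moment [0.002, 0.056, 0.017]
```

View pics/s4.png

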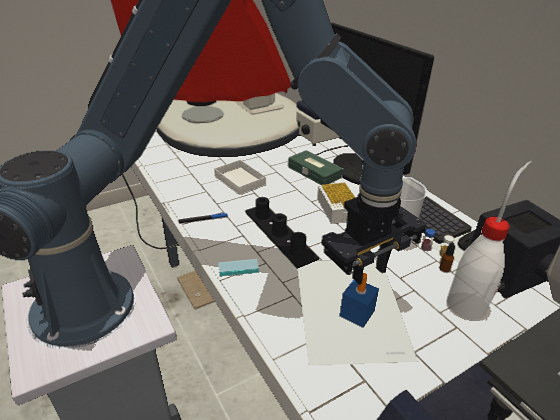

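View pics/w4.png

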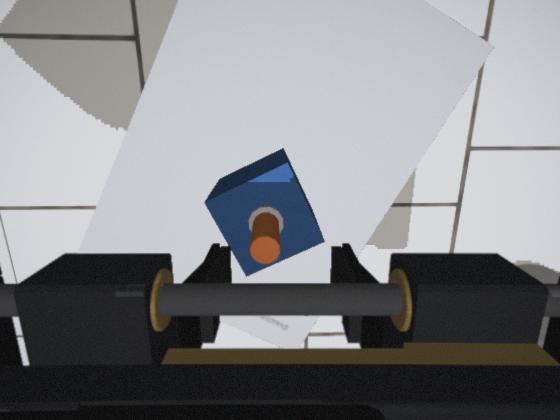

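>>> {"name": "apply_moves", "arguments": {"steps": [{"x": 0,"y": 0,"z": 0,"spin": 0},{"x": 0,"y": 0,"z": 0,"spin": 0},{"x": 0,"y": 0,"z": 0,"spin": 0},{"x": 0,"y": 0,"z": 0,"spin": 0}]}}

```text
time_s: 4.4
position: [0.5057, -0.3124, 0.1215]
tcp_rot: [[1.0, 0.03, -0.0], [0.001, -0.025, 1.0], [0.03, -0.999, -0.025]]
force: [-0.6, 0.4, 0.3]
opening: 0.576
```

>>> {"name": "apply_moves", "arguments": {"steps": [{"x": 0,"y": 0,"z": 20,"spin": 0}]}}

```text
time_s: 4.5
position: [0.5041, -0.311, 0.1392]
tcp_rot: [[1.0, 0.025, -0.0], [0.001, -0.021, 1.0], [0.025, -0.999, -0.021]]
force: [0.3, -0.6, -0.6]
opening: 0.578
```

Run:
```python
from h import *
s=st(); print(np.round(s["joint_positions"],2),np.round(s["qvel"],2))
imaging.capture("scene");s=st(); print(np.round(s["joint_positions"],2),np.round(s["qvel"],2),np.round(s["tcp_rot"],3).tolist())
```

```text
t 4.5 pos [ 0.5041 -0.311   0.1392] F [ 0.25 -0.55 -0.63] op 50.2
[-42.52  33.8   93.07   0.12  51.27 -42.62] [ 3.000e-02 -1.847e+01 -9.420e+00  7.000e-02  2.580e+01 -2.000e-02]
t 4.55 pos [ 0.5065 -0.3129  0.1437] F [0.34 0.03 1.83] op 50.0
[-42.5   33.47  92.81   0.12  51.36 -42.62] [ 0.07 -0.02 -1.72  0.11 -5.43  0.01] [[1.0, 0.032, -0.0], [0.001, -0.027, 1.0], [0.031, -0.999, -0.027]]
```

>>> {"name": "apply_moves", "arguments": {"steps": [{"x": 0,"y": 0,"z": 20,"spin": 0}]}}

```text
time_s: 4.65
position: [0.5054, -0.3121, 0.1623]
tcp_rot: [[1.0, 0.029, -0.0], [0.001, -0.024, 1.0], [0.029, -0.999, -0.024]]
force: [0.2, 0.5, 0.0]
opening: 0.574
```

>>> {"name": "apply_moves", "arguments": {"steps": [{"x": 0,"y": 0,"z": 0,"spin": 0}]}}

```text
time_s: 4.75
position: [0.5072, -0.3135, 0.1647]
tcp_rot: [[0.999, 0.033, -0.0], [0.001, -0.028, 1.0], [0.033, -0.999, -0.028]]
force: [0.4, -0.5, 0.0]
opening: 0.575
```

>>> {"name": "apply_moves", "arguments": {"steps": [{"x": 0,"y": 0,"z": 40,"spin": 0},{"x": 0,"y": 0,"z": 40,"spin": 0},{"x": 0,"y": 0,"z": 40,"spin": 0},{"x": 0,"y": 0,"z": 30,"spin": 0}]}}

```text
time_s: 5.15
position: [0.5031, -0.3101, 0.3101]
tcp_rot: [[1.0, 0.02, -0.0], [0.001, -0.017, 1.0], [0.02, -1.0, -0.017]]
force: [0.3, -1.0, -0.6]
opening: 0.577
```

```bash
cat > hold.py <<'E'
from h import *
imaging.capture("scene")
s=read_state(); print(round(s["time_s"],2),(1000*np.array(s["position"])).round(1),"F",np.round(s["force"],1),"y",np.round(np.array(s["tcp_rot"])[:,1],3),"spin",round(np.array(s["tcp_rot"])[1,0],3),"op",round(s["opening"]*87,1),"dq",np.round(s["qvel"],1))
E
python3 hold.py
```

```text
5.2 [ 505.  -311.7  315.2] F [ 1.  -1.   2.7] y [ 0.027 -0.023 -0.999] spin 0.001 op 50.2 dq [ 0.1  1.   1.2  0.3 -7.8  0. ]
```

```bash
python3 hold.py; python3 hold.py
```

```text
5.25 [ 504.8 -311.5  312.8] F [ 0.7 -0.7  0.8] y [ 0.026 -0.022 -0.999] spin 0.001 op 49.7 dq [-0.2  2.7  4.7  0.  -2.5  0. ]
5.3 [ 503.6 -310.5  310.1] F [ 0.5  0.5 -0.3] y [ 0.023 -0.019 -1.   ] spin 0.001 op 49.9 dq [-0.   2.3  3.8 -0.1 -0.2 -0.1]
```

>>> {"name": "apply_moves", "arguments": {"steps": [{"x": -6,"y": 5.5,"z": -50,"spin": 0}]}}

```text
time_s: 5.4
position: [0.5017, -0.3087, 0.2647]
tcp_rot: [[0.999, 0.035, 0.0], [0.001, -0.03, 1.0], [0.035, -0.999, -0.03]]
force: [0.8, -0.9, -1.6]
opening: 0.574
```

```bash
python3 hold.py; python3 hold.py; python3 hold.py
```

```text
5.45 [ 492.9 -300.8  251.4] F [-4.7  4.  -6.4] y [ 0.012 -0.009 -1.   ] spin 0.0 op 50.3 dq [ 0.2  2.4  4.5 -0.3 15.9 -0.2]
5.5 [ 492.2 -300.1  252.4] F [-0.5 -0.1 -1.3] y [ 0.008 -0.006 -1.   ] spin 0.0 op 50.4 dq [ 0.1 -1.7 -6.7  0.1  3.9  0. ]
5.55 [ 494.5 -302.2  255.4] F [-0.3 -0.1  0.5] y [ 0.013 -0.01  -1.   ] spin 0.001 op 50.2 dq [-0.  -2.  -6.5 -0.1 -0.1  0.1]
```

>>> {"name": "apply_moves", "arguments": {"steps": [{"x": 0,"y": 0,"z": -50,"spin": 0}]}}

```text
time_s: 5.65
position: [0.4994, -0.3065, 0.2155]
tcp_rot: [[1.0, 0.025, -0.0], [0.001, -0.021, 1.0], [0.025, -0.999, -0.021]]
force: [0.8, -1.9, -0.4]
opening: 0.575
```

```bash
python3 hold.py; python3 hold.py; python3 hold.py
```

```text
5.7 [ 493.1 -301.2  204.2] F [-2.7  1.5 -4.1] y [ 0.008 -0.005 -1.   ] spin 0.0 op 49.9 dq [-0.1  0.2  3.5 -0.5 13.1 -0. ]
5.75 [ 492.2 -300.2  205.7] F [-1.1  1.  -0.4] y [ 0.005 -0.002 -1.   ] spin 0.0 op 50.0 dq [ 0.1 -3.4 -4.   0.1  3.8  0. ]
5.8 [ 493.7 -301.5  208.4] F [ 0.5 -0.8 -0.3] y [ 0.009 -0.006 -1.   ] spin 0.0 op 49.9 dq [ 0.1 -2.9 -3.8 -0.1 -0.1  0.1]
```

>>> {"name": "apply_moves", "arguments": {"steps": [{"x": 3,"y": -2.5,"z": -45,"spin": 0}]}}

```text
time_s: 5.9
position: [0.5018, -0.3084, 0.17]
tcp_rot: [[1.0, 0.021, -0.0], [0.001, -0.017, 1.0], [0.021, -1.0, -0.017]]
force: [1.5, -0.9, -0.5]
opening: 0.572
```

```bash
python3 hold.py; python3 hold.py; python3 hold.py;python3 hold.py
```

```text
5.95 [ 496.8 -304.4  159.2] F [-1.2  0.9 -5.5] y [ 0.006 -0.004 -1.   ] spin -0.0 op 50.3 dq [-0.3 -0.5  4.5 -0.5 11.7 -0.1]
6.0 [ 495.4 -303.   160.6] F [-0.2  0.5 -0.9] y [ 0.003 -0.    -1.   ] spin 0.0 op 49.9 dq [ 0.3 -4.  -1.7  0.1  3.9  0. ]
6.05 [ 496.2 -303.6  162.9] F [ 0.3 -0.9  0.7] y [ 0.006 -0.003 -1.   ] spin 0.0 op 50.0 dq [ 0.1 -3.3 -2.1  0.1 -0.1  0.1]
6.1 [ 497.3 -304.5  164.7] F [0.4 0.1 0.7] y [ 0.009 -0.006 -1.   ] spin 0.0 op 50.2 dq [ 0.1 -2.2 -1.1 -0.  -0.8  0. ]
```

>>> {"name": "apply_moves", "arguments": {"steps": [{"x": 0,"y": 0,"z": -30,"spin": 0}]}}

```text
time_s: 6.2
position: [0.5013, -0.308, 0.1408]
tcp_rot: [[1.0, 0.019, -0.0], [0.001, -0.015, 1.0], [0.019, -1.0, -0.015]]
force: [0.0, -0.3, -0.1]
opening: 0.572
```

```bash
python3 hold.py; python3 hold.py; python3 hold.py; python3 hold.py
python3 - <<'E'
from h import *
cap("wrist","w5");cap("side","d5")
E
python3 hold.py
```

```text
6.25 [ 498.  -305.2  134.8] F [-1.4  1.2 -1.5] y [ 0.011 -0.008 -1.   ] spin 0.0 op 49.9 dq [-0.1 -0.1  2.5 -0.2  7.6 -0. ]
6.3 [ 497.1 -304.3  135.4] F [-0.   0.1  0.2] y [ 0.008 -0.005 -1.   ] spin 0.0 op 49.5 dq [ 0.1 -1.7 -0.8 -0.   2.2  0. ]
6.35 [ 497.5 -304.6  136.4] F [ 0.5 -0.7 -1.2] y [ 0.009 -0.006 -1.   ] spin 0.001 op 49.7 dq [ 0.  -1.1 -1.   0.1 -0.3  0. ]
6.4 [ 498.  -305.1  137. ] F [ 0.2 -0.4 -0.2] y [ 0.011 -0.008 -1.   ] spin 0.001 op 50.1 dq [ 0.  -0.6 -0.6  0.1 -0.7  0. ]
6.55 [ 498.2 -305.3  136.9] F [0.1 1.  0.1] y [ 0.012 -0.008 -1.   ] spin 0.0 op 49.9 dq [ 0.1  0.5  0.5 -0.  -0.4 -0. ]
```

View pics/w5.png

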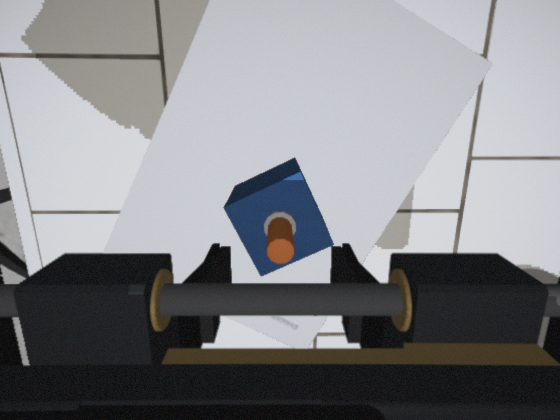

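>>> {"name": "apply_moves", "arguments": {"steps": [{"x": 0,"y": 0,"z": -30,"spin": 0}]}}

```text
time_s: 6.65
position: [0.5014, -0.308, 0.1115]
tcp_rot: [[1.0, 0.02, -0.001], [0.001, -0.016, 1.0], [0.02, -1.0, -0.016]]
force: [0.7, -1.0, 0.5]
opening: 0.577
```

```bash
for i in 1 2 3 4 5; do python3 hold.py; done
```

```text
6.7 [ 498.  -305.2  105.4] F [-1.  -0.1 -3.7] y [ 0.012 -0.008 -1.   ] spin 0.0 op 50.5 dq [-0.1  0.3  2.5 -0.2  7.7  0. ]
6.75 [ 497.  -304.3  105.8] F [-1.6  0.5 -0. ] y [ 0.009 -0.006 -1.   ] spin 0.0 op 50.2 dq [ 0.1 -1.4 -1.  -0.   2.5 -0. ]
6.8 [ 497.5 -304.7  106.7] F [-0.6 -0.2 -0. ] y [ 0.01  -0.007 -1.   ] spin 0.001 op 49.7 dq [ 0.  -1.2 -1.2 -0.   0.   0.1]
6.85 [ 498.1 -305.2  107.4] F [-0.7  0.   0.4] y [ 0.011 -0.008 -1.   ] spin 0.0 op 50.3 dq [ 0.  -0.8 -0.8 -0.  -0.5  0. ]
6.9 [ 498.6 -305.5  107.9] F [0.1 0.8 0.8] y [ 0.012 -0.009 -1.   ] spin 0.001 op 50.1 dq [ 0.  -0.4 -0.5  0.1 -0.5  0. ]
```

>>> {"name": "apply_moves", "arguments": {"steps": [{"x": 0,"y": 0,"z": -20,"spin": 0}]}}

```text
time_s: 7.0
position: [0.5008, -0.3075, 0.0911]
tcp_rot: [[1.0, 0.018, -0.0], [0.001, -0.014, 1.0], [0.018, -1.0, -0.014]]
force: [1.4, -0.5, -0.7]
opening: 0.574
```

```bash
for i in 1 2 3 4 5; do python3 hold.py; done
```

```text
7.05 [ 498.7 -305.7   87.2] F [-0.2 -0.2 -0.8] y [ 0.013 -0.009 -1.   ] spin 0.0 op 49.6 dq [-0.1 -0.1  1.6 -0.1  4.9 -0.1]
7.1 [ 498.1 -305.1   87.5] F [0.2 0.3 0.8] y [ 0.011 -0.008 -1.   ] spin 0.001 op 50.2 dq [ 0.1 -1.1 -0.5  0.   1.6  0. ]
7.15 [ 498.3 -305.4   88.2] F [-0.1  0.2  0.5] y [ 0.012 -0.008 -1.   ] spin 0.001 op 49.8 dq [ 0.1 -0.8 -0.8  0.  -0.1  0. ]
7.2 [ 498.7 -305.7   88.6] F [-0.2  0.1 -0.4] y [ 0.013 -0.009 -1.   ] spin 0.001 op 50.1 dq [ 0.1 -0.5 -0.4  0.  -0.3  0. ]
7.25 [ 499.  -305.9   88.8] F [-0.5 -0.7  1.3] y [ 0.013 -0.01  -1.   ] spin 0.001 op 49.9 dq [ 0.  -0.3 -0.2  0.  -0.2 -0.1]
```

>>> {"name": "apply_moves", "arguments": {"steps": [{"x": -1.3,"y": 1,"z": -2.5,"spin": 0}]}}

```text
time_s: 7.35
position: [0.4984, -0.3056, 0.0875]
tcp_rot: [[1.0, 0.015, -0.0], [0.001, -0.012, 1.0], [0.015, -1.0, -0.012]]
force: [0.3, -0.3, -1.0]
opening: 0.575
```

```bash
for i in 1 2 3; do python3 hold.py; done
```

```text
7.4 [ 497.8 -305.    87. ] F [-0.1 -0.1 -0.7] y [ 0.014 -0.011 -1.   ] spin 0.001 op 50.1 dq [ 0.   0.3  0.4  0.   0.6 -0. ]
7.45 [ 497.7 -304.9   86.9] F [-0.1  0.5  0.3] y [ 0.014 -0.01  -1.   ] spin 0.001 op 50.1 dq [-0.   0.2  0.  -0.1  0.1  0. ]
7.5 [ 497.7 -304.9   86.8] F [-0.2  0.1 -0.3] y [ 0.014 -0.01  -1.   ] spin 0.001 op 50.2 dq [-0.1  0.1 -0.2  0.1  0.   0.1]
```

>>> {"name": "apply_moves", "arguments": {"steps": [{"x": 0,"y": 0,"z": 0,"spin": 0}], "grip": 0}}

```text
time_s: 7.6
position: [0.4978, -0.3049, 0.087]
tcp_rot: [[1.0, 0.014, -0.001], [0.001, -0.01, 1.0], [0.014, -1.0, -0.01]]
force: [0.3, -0.2, 0.1]
opening: 0.539
```

```bash
for i in 1 2 3 4 5 6 7 8 9 10; do python3 hold.py; done
```

```text
7.65 [ 497.8 -305.    87.1] F [-0.8 -0.1  0.4] y [ 0.014 -0.011 -1.   ] spin 0.001 op 44.2 dq [ 0.   0.1 -0.   0.   0.  -0.1]
7.7 [ 497.8 -305.    87. ] F [-0.6  0.1  0.1] y [ 0.014 -0.01  -1.   ] spin 0.001 op 40.8 dq [-0.   0.   0.1 -0.   0.   0. ]
7.75 [ 497.8 -305.    86.9] F [ 0.1 -0.3  0.9] y [ 0.014 -0.01  -1.   ] spin 0.001 op 37.0 dq [ 0.   0.2  0.1 -0.1 -0.1 -0. ]
7.8 [ 497.8 -305.    86.9] F [-0.  -0.4  0.3] y [ 0.014 -0.01  -1.   ] spin 0.001 op 33.2 dq [-0.2 -0.   0.   0.1 -0.  -0. ]
7.85 [ 497.7 -304.9   86.8] F [ 0.1 -0.8 -0.1] y [ 0.014 -0.01  -1.   ] spin 0.001 op 29.8 dq [ 0.   0.1  0.1  0.1 -0.1 -0. ]
7.9 [ 497.7 -304.9   86.8] F [-0.4  0.6  0.3] y [ 0.014 -0.01  -1.   ] spin 0.001 op 25.5 dq [ 0.   0.1  0.   0.  -0.1 -0.1]
7.95 [ 497.7 -304.9   86.8] F [-0.3 -1.2 -0.2] y [ 0.014 -0.01  -1.   ] spin 0.001 op 22.0 dq [ 0.1  0.1  0.   0.1  0.  -0. ]
8.0 [ 497.7 -304.9   86.8] F [-0.4  0.3  0.3] y [ 0.014 -0.01  -1.   ] spin 0.001 op 18.1 dq [-0.1  0.  -0.  -0.   0.  -0.1]
8.05 [ 497.7 -304.9   86.8] F [-0.3  0.  -0.5] y [ 0.014 -0.01  -1.   ] spin 0.001 op 15.1 dq [-0.1 -0.   0.   0.   0.   0. ]
8.1 [ 497.7 -304.9   86.8] F [-0.4 -0.4 -0.1] y [ 0.014 -0.01  -1.   ] spin 0.001 op 15.1 dq [-0.1  0.1 -0.1  0.  -0.  -0. ]
```

>>> {"name": "apply_moves", "arguments": {"steps": [{"x": 0,"y": 0,"z": 15,"spin": 0},{"x": 0,"y": 0,"z": 20,"spin": 0},{"x": 0,"y": 0,"z": 25,"spin": 0},{"x": 0,"y": 0,"z": 30,"spin": 0}]}}

```text
time_s: 8.5
position: [0.4941, -0.3018, 0.1737]
tcp_rot: [[1.0, 0.003, -0.0], [0.0, -0.001, 1.0], [0.003, -1.0, -0.001]]
force: [0.5, -1.1, -0.7]
opening: 0.17
```

```bash
for i in 1 2 3; do python3 hold.py; done; python3 -c "
from h import *
cap('side','d6')"
```

```text
8.55 [ 496.6 -303.9  179.2] F [ 1.6 -0.3  1.2] y [ 0.011 -0.007 -1.   ] spin 0.001 op 15.1 dq [ 0.1  1.2 -0.8  0.3 -7.8 -0. ]
8.6 [ 496.9 -304.2  177.6] F [ 0.8 -0.8 -0.5] y [ 0.011 -0.008 -1.   ] spin 0.0 op 15.3 dq [-0.1  2.8  2.6 -0.1 -2.6  0. ]
8.65 [ 495.8 -303.4  175.7] F [ 0.5  0.2 -0.8] y [ 0.009 -0.006 -1.   ] spin 0.0 op 15.3 dq [-0.1  2.2  2.6  0.  -0.2 -0. ]
```

View pics/d6.png

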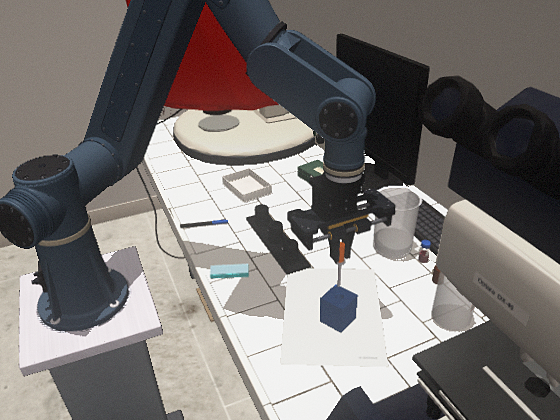

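>>> {"name": "apply_moves", "arguments": {"steps": [{"x": 0,"y": 40,"z": 0,"spin": 0},{"x": 0,"y": 45,"z": 0,"spin": 0},{"x": 0,"y": 45,"z": 0,"spin": 0},{"x": 0,"y": 45,"z": 0,"spin": 0},{"x": 0,"y": 45,"z": 0,"spin": 0},{"x": 0,"y": 45,"z": 0,"spin": 0},{"x": 0,"y": 40,"z": 0,"spin": 0},{"x": 0,"y": 30,"z": 0,"spin": 0}]}}

```text
time_s: 9.5
position: [0.4862, 0.0405, 0.1623]
tcp_rot: [[1.0, -0.013, 0.011], [-0.011, 0.002, 1.0], [-0.013, -1.0, 0.002]]
force: [0.4, 0.2, -0.2]
opening: 0.174
```

```bash
for i in 1 2 3 4; do python3 hold.py; done
```

```text
9.55 [484.9  44.2 162.1] F [-0.3  3.3 -0.5] y [-0.014  0.005 -1.   ] spin -0.01 op 15.2 dq [-4.1 -0.1  0.3 -2.9  0.4 -7. ]
9.6 [485.5  41.7 162.2] F [-0.3 -0.3 -1.4] y [-0.014  0.003 -1.   ] spin -0.007 op 15.1 dq [-3.8  0.1 -1.1 -2.5 -0.8 -2.4]
9.65 [486.4  39.8 162.5] F [ 0.2  0.1 -0.6] y [-0.012  0.001 -1.   ] spin -0.008 op 15.2 dq [-2.9 -0.2 -1.2 -0.7 -0.3 -0.5]
9.7 [487.2  38.5 162.7] F [ 0.2 -0.3 -0.5] y [-0.011  0.001 -1.   ] spin -0.01 op 14.9 dq [-2.2 -0.2 -0.8 -0.2 -0.   0. ]
```

>>> {"name": "apply_moves", "arguments": {"steps": [{"x": 3,"y": 31,"z": 0,"spin": 0.008}]}}

```text
time_s: 9.8
position: [0.4908, 0.0666, 0.1621]
tcp_rot: [[1.0, -0.011, 0.006], [-0.006, -0.001, 1.0], [-0.011, -1.0, -0.001]]
force: [0.3, 0.2, -0.8]
opening: 0.178
```

```bash
for i in 1 2 3 4; do python3 hold.py; done
```

```text
9.85 [490.4  71.7 162.1] F [ 0.5  3.1 -0.2] y [-0.012  0.003 -1.   ] spin -0.005 op 15.0 dq [-2.  -0.7  1.4 -1.9  0.2 -5.4]
9.9 [490.1  70.2 162.1] F [ 0.2 -0.5 -0.7] y [-0.012  0.001 -1.   ] spin -0.002 op 14.9 dq [-2.  -0.3  0.3 -2.4 -0.1 -1.9]
9.95 [490.1  69.1 162.2] F [ 0.5  0.1 -0.7] y [-0.012  0.    -1.   ] spin -0.002 op 15.3 dq [-1.5 -0.3  0.1 -0.8 -0.1 -0.3]
10.0 [490.2  68.5 162.3] F [-0.9 -1.3 -0.3] y [-0.012  0.    -1.   ] spin -0.002 op 15.0 dq [-0.9 -0.3  0.  -0.2  0.1  0.1]
```

>>> {"name": "apply_moves", "arguments": {"steps": [{"x": 3,"y": 31,"z": 0,"spin": 0}]}}

```text
time_s: 10.1
position: [0.4937, 0.0962, 0.162]
tcp_rot: [[1.0, -0.012, 0.008], [-0.008, -0.001, 1.0], [-0.012, -1.0, -0.001]]
force: [-0.0, -0.3, -1.1]
opening: 0.179
```

```bash
for i in 1 2 3 4; do python3 hold.py; done; python3 -c "
from h import *
cap('wrist','w7');cap('side','d7');cap('scene','s7')"
```

```text
10.15 [493.9 101.2 162.1] F [ 0.2  3.1 -1.1] y [-0.011  0.003 -1.   ] spin -0.006 op 15.3 dq [-1.5 -0.6  1.2 -1.8 -0.2 -5.9]
10.2 [493.5  99.8 162.1] F [ 0.4 -0.  -0.8] y [-0.012  0.001 -1.   ] spin -0.003 op 15.2 dq [-1.6 -0.3  0.7 -2.3  0.2 -2.1]
10.25 [493.3  98.9 162.1] F [ 0.4 -0.3 -0.7] y [-0.012 -0.    -1.   ] spin -0.002 op 15.1 dq [-1.1 -0.2  0.4 -0.8 -0.  -0.2]
10.3 [493.2  98.5 162.1] F [ 0.2 -0.4 -0.7] y [-0.012 -0.    -1.   ] spin -0.003 op 15.0 dq [-0.7 -0.1  0.3 -0.   0.   0.1]
```

View pics/w7.png

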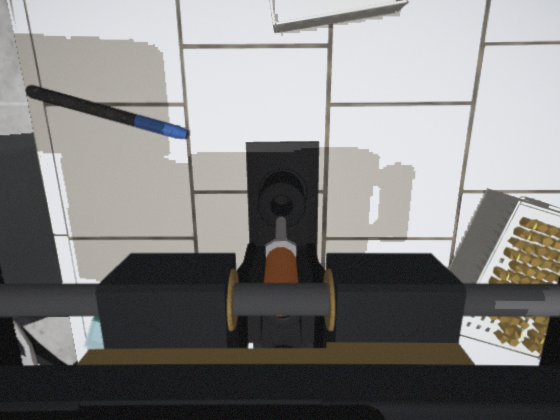

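View pics/d7.png

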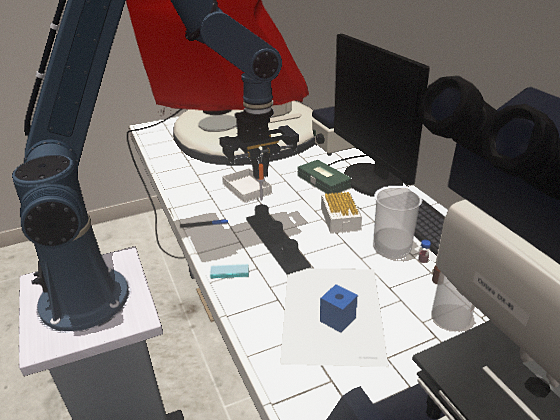

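Run:
```python
from ov import *
st()
import json
p=imaging.camera_params("wrist"); im=cv2.imread("pics/w7.png")
L=np.array([.4931,.1010,.056])
overlay(p,im,[(L,.019,(0,255,0)),(L,.008,(0,0,255)),(np.array([.4931,.0985,.0793]),.0035,(255,255,0)),(np.array([.4921,.0985,.0793]),.0015,(255,0,255))],(240,140,325,260),5,"pics/o7.png",3)
for c,f in (("side","d7"),("scene","s7")):
    p=imaging.camera_params(c); im=cv2.imread(f"pics/{f}.png")
    T=np.array([.4921,.0985,.0793]); q=proj(p,T)[0].astype(int)
    overlay(p,im,[(L,.019,(0,255,0)),(L,.008,(0,0,255)),(T,.0015,(255,0,255))],(q[0]-30,q[1]-40,q[0]+30,q[1]+30),6,f"pics/o{f}.png",2.5)
a=cv2.imread("pics/od7.png");b=cv2.imread("pics/os7.png"); cv2.imwrite("pics/o7b.png",np.hstack([a,b]))
```

```text
t 10.45 pos [0.4931 0.0984 0.1622] F [-0.76 -0.68 -1.13] op 14.9
```

View pics/o7.png

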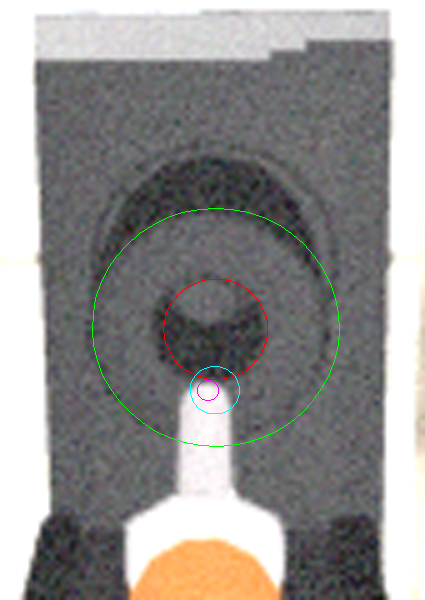

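View pics/o7b.png

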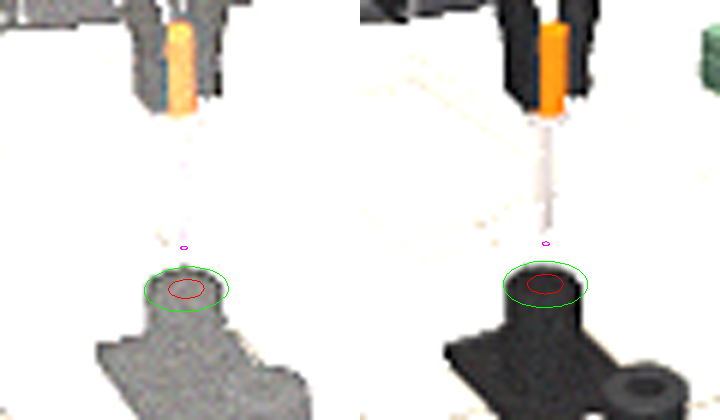

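>>> {"name": "apply_moves", "arguments": {"steps": [{"x": 0,"y": 3,"z": -18,"spin": 0}]}}

```text
time_s: 10.55
position: [0.4951, 0.1002, 0.1457]
tcp_rot: [[1.0, -0.007, 0.005], [-0.005, -0.001, 1.0], [-0.007, -1.0, -0.001]]
force: [0.1, -0.4, -1.0]
opening: 0.174
```

```bash
for i in 1 2 3 4; do python3 hold.py; done
python3 - <<'E'
from ov import *
p,im=cap("wrist","w8"); s=read_state(); q=np.array(s["position"]); T=q+.083*np.array(s["tcp_rot"])[:,1]; print(T)
L=np.array([.4922,.1013,.056])
overlay(p,im[:,:,::-1],[(L,.019,(0,255,0)),(L,.008,(0,0,255)),(T,.0015,(255,0,255))],(240,140,325,260),5,"pics/o8.png",3)
E
```

```text
10.6 [492.5 100.5 142.4] F [-0.8 -0.9 -2.6] y [-0.014 -0.    -1.   ] spin -0.005 op 14.9 dq [ 0.  -0.4  1.1 -0.3  5.4 -0.5]
10.65 [491.8 100.6 142.9] F [-1.2  0.7 -0.3] y [-0.016 -0.    -1.   ] spin -0.005 op 14.7 dq [ 0.3 -1.2 -1.   0.1  1.7 -0.1]
10.7 [492.3 100.7 143.6] F [ 0.5  0.1 -0.6] y [-0.015 -0.    -1.   ] spin -0.005 op 15.6 dq [ 0.2 -1.  -1.1  0.   0.2  0.1]
10.75 [492.8 100.8 144.1] F [ 0.4 -0.3 -0.7] y [-0.013 -0.    -1.   ] spin -0.005 op 15.3 dq [ 0.4 -0.7 -0.6  0.  -0.3  0. ]
[0.4923043  0.10087288 0.06145345]
```

View pics/o8.png

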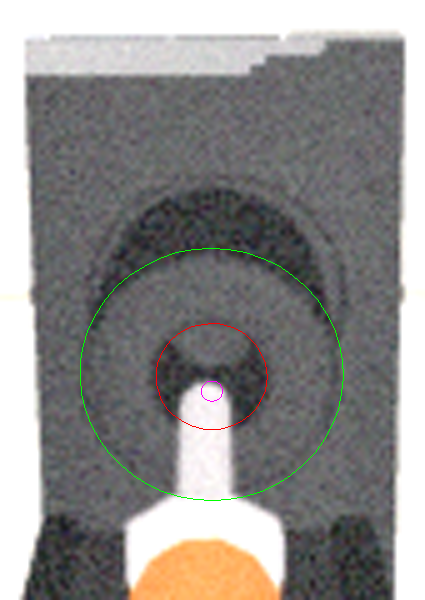

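>>> {"name": "apply_moves", "arguments": {"steps": [{"x": 1,"y": 0.5,"z": -12,"spin": 0}]}}

```text
time_s: 10.9
position: [0.4958, 0.1012, 0.1337]
tcp_rot: [[1.0, -0.008, 0.005], [-0.005, -0.0, 1.0], [-0.008, -1.0, -0.0]]
force: [-0.1, 0.5, -0.5]
opening: 0.174
```

```bash
for i in 1 2 3 4; do python3 hold.py; done
```

```text
10.95 [494.5 101.1 131.4] F [ 0.2  0.6 -0.7] y [-0.012 -0.    -1.   ] spin -0.005 op 14.9 dq [ 0.1  0.   0.9 -0.1  3.  -0.1]
11.0 [493.8 101.3 131.5] F [-0.1 -0.5 -0.8] y [-0.014 -0.    -1.   ] spin -0.005 op 15.2 dq [ 0.1 -0.6 -0.2 -0.   1.5  0. ]
11.05 [493.9 101.3 131.9] F [-0.1 -0.3 -0.1] y [-0.014 -0.    -1.   ] spin -0.004 op 15.3 dq [ 0.1 -0.5 -0.3  0.   0.3 -0. ]
11.1 [494.  101.4 132.1] F [ 0.4 -0.  -1.1] y [-0.013 -0.    -1.   ] spin -0.004 op 15.0 dq [ 0.1 -0.4 -0.3  0.  -0.   0. ]
```

>>> {"name": "apply_moves", "arguments": {"steps": [{"x": 0,"y": 0,"z": -12,"spin": 0}]}}

```text
time_s: 11.2
position: [0.4954, 0.1014, 0.1209]
tcp_rot: [[1.0, -0.009, 0.004], [-0.004, -0.0, 1.0], [-0.009, -1.0, -0.0]]
force: [0.8, 0.2, -0.0]
opening: 0.173
```

```bash
for i in 1 2 3 4; do python3 hold.py; done
```

```text
11.25 [493.6 101.4 118.6] F [-0.2 -1.4 -2.5] y [-0.014 -0.    -1.   ] spin -0.004 op 15.2 dq [-0.1  0.1  0.9  0.   3.5 -0. ]
11.3 [493.  101.4 118.8] F [-1.4 -0.4 -0.7] y [-0.016 -0.    -1.   ] spin -0.004 op 14.9 dq [ 0.1 -0.7 -0.4  0.1  1.5 -0. ]
11.35 [493.2 101.4 119.2] F [ 0.6 -0.2  0.2] y [-0.015 -0.    -1.   ] spin -0.004 op 15.0 dq [ 0.1 -0.7 -0.5 -0.   0.2  0.1]
11.4 [493.6 101.4 119.6] F [-0.2  0.3 -0.8] y [-0.014 -0.    -1.   ] spin -0.004 op 15.1 dq [-0.1 -0.6 -0.5 -0.   0.   0.1]
```

>>> {"name": "apply_moves", "arguments": {"steps": [{"x": 0,"y": 0,"z": -9,"spin": 0}]}}

```text
time_s: 11.5
position: [0.4947, 0.1014, 0.1111]
tcp_rot: [[1.0, -0.011, 0.004], [-0.004, -0.0, 1.0], [-0.011, -1.0, -0.0]]
force: [1.1, -0.1, -0.6]
opening: 0.172
```

```bash
for i in 1 2 3 ; do python3 hold.py; done
```

```text
11.55 [493.3 101.4 109.4] F [-0.6 -0.2 -0.3] y [-0.015 -0.    -1.   ] spin -0.004 op 14.9 dq [ 0.1 -0.1  0.6 -0.   2.6 -0.1]
11.6 [492.8 101.4 109.6] F [-0.3 -0.  -0.7] y [-0.016 -0.    -1.   ] spin -0.004 op 15.1 dq [ 0.  -0.7 -0.2  0.1  1.1  0.1]
11.65 [493.  101.4 110. ] F [-0.2 -0.3 -0.9] y [-0.016 -0.    -1.   ] spin -0.004 op 15.2 dq [-0.1 -0.6 -0.4  0.1  0.3  0. ]
```

>>> {"name": "apply_moves", "arguments": {"steps": [{"x": 0,"y": 0,"z": -4,"spin": 0},{"x": 0,"y": 0,"z": -3,"spin": 0}]}}

```text
time_s: 11.85
position: [0.4951, 0.1013, 0.1051]
tcp_rot: [[1.0, -0.011, 0.004], [-0.004, -0.0, 1.0], [-0.011, -1.0, -0.0]]
force: [-3.6, 0.3, 32.3]
opening: 0.174
```

```bash
for i in 1 2 3; do python3 hold.py; done
```

```text
11.9 [495.1 101.4 105.2] F [-1.8 -0.4 16.4] y [-0.011 -0.    -1.   ] spin -0.004 op 14.8 dq [ 0.  -0.3  0.3  0.1  0.2 -0.1]
11.95 [495.  101.4 105.3] F [-1.7 -0.3 17.1] y [-0.011 -0.    -1.   ] spin -0.004 op 15.2 dq [ 0.1 -0.3  0.1  0.  -0.2 -0. ]
12.0 [495.  101.4 105.3] F [-1.6 -0.5 15.7] y [-0.011 -0.    -1.   ] spin -0.004 op 14.5 dq [ 0.  -0.   0.2  0.1 -0.  -0.1]
```

>>> {"name": "apply_moves", "arguments": {"steps": [{"x": 0,"y": 0,"z": 8,"spin": 0},{"x": 0,"y": 0,"z": 12,"spin": 0},{"x": 0,"y": 0,"z": 15,"spin": 0},{"x": 0,"y": 0,"z": 15,"spin": 0}]}}

```text
time_s: 12.4
position: [0.4941, 0.1013, 0.1564]
tcp_rot: [[1.0, -0.013, 0.004], [-0.004, -0.0, 1.0], [-0.013, -1.0, -0.0]]
force: [-0.3, 0.1, -0.7]
opening: 0.174
```

```bash
for i in 1 2 3 4; do python3 hold.py; done
python3 - <<'E'
from ov import *
p,im=cap("wrist","w9"); s=read_state(); q=np.array(s["position"]); T=q+.081*np.array(s["tcp_rot"])[:,1]; print(T)
L=np.array([.4922,.1013,.056])
overlay(p,im[:,:,::-1],[(L,.019,(0,255,0)),(L,.008,(0,0,255)),(T,.0015,(255,0,255))],(240,140,325,260),5,"pics/o9.png",3)
E
```

```text
12.45 [495.6 101.4 158.6] F [0.5 0.1 0.6] y [-0.009 -0.    -1.   ] spin -0.004 op 15.2 dq [-0.1  1.2  0.1  0.1 -4.8 -0. ]
12.5 [495.7 101.4 157.6] F [ 0.4 -0.4 -1.2] y [-0.008 -0.    -1.   ] spin -0.004 op 15.2 dq [-0.1  1.9  1.4 -0.1 -1.6 -0. ]
12.55 [495.  101.4 156.6] F [ 0.2 -0.  -0.5] y [-0.01 -0.   -1.  ] spin -0.004 op 15.4 dq [-0.   1.5  1.1  0.  -0.2 -0. ]
12.6 [494.3 101.3 155.9] F [-0.8  0.5 -0.1] y [-0.012 -0.    -1.   ] spin -0.004 op 15.3 dq [-0.1  1.   0.7 -0.1  0.2  0. ]
[0.49276196 0.10130028 0.07446027]
```

View pics/o9.png

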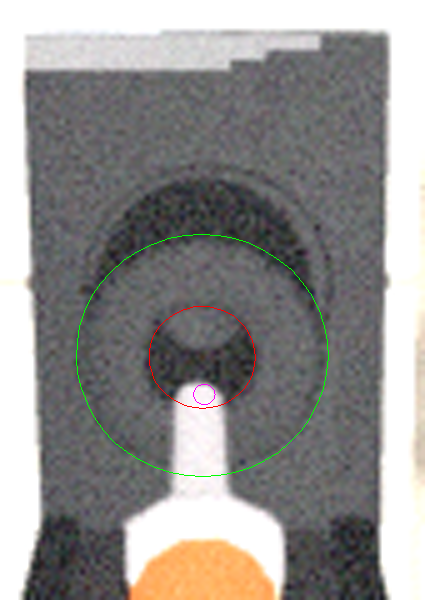

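>>> {"name": "apply_moves", "arguments": {"steps": [{"x": 0,"y": -45,"z": 0,"spin": 0.004}]}}

```text
time_s: 12.75
position: [0.4932, 0.0595, 0.1547]
tcp_rot: [[1.0, -0.015, -0.006], [0.006, 0.001, 1.0], [-0.015, -1.0, 0.001]]
force: [1.0, -0.8, -0.6]
opening: 0.17
```

```bash
for i in 1 2 3; do python3 hold.py; done
```

```text
12.8 [493.9  51.3 154.5] F [-0.2 -4.3  0.2] y [-0.015 -0.004 -1.   ] spin 0.002 op 15.1 dq [ 2.1  0.6 -1.6  2.6  0.4  9.2]
12.85 [493.9  53.2 154.5] F [ 0.2  0.1 -1.2] y [-0.015 -0.002 -1.   ] spin -0.003 op 15.0 dq [ 2.6 -0.1  0.1  3.3  1.   3.1]
12.9 [493.6  54.7 154.5] F [ 0.8 -0.5 -0.6] y [-0.015 -0.    -1.   ] spin -0.004 op 15.1 dq [ 2.1 -0.1  0.1  1.1  0.5  0.8]
```

>>> {"name": "apply_moves", "arguments": {"steps": [{"x": 0,"y": -43,"z": 0,"spin": 0}]}}

```text
time_s: 13.0
position: [0.4926, 0.0148, 0.1537]
tcp_rot: [[1.0, -0.017, -0.001], [0.001, 0.002, 1.0], [-0.017, -1.0, 0.002]]
force: [0.5, -0.4, 0.0]
opening: 0.177
```

```bash
for i in 1 2 3 4; do python3 hold.py; done
python3 - <<'E'
from ov import *
p,im=cap("wrist","w10"); s=read_state(); q=np.array(s["position"]); T=q+.081*np.array(s["tcp_rot"])[:,1]; print(T)
L=np.array([.4930,.0125,.056])
overlay(p,im[:,:,::-1],[(L,.019,(0,255,0)),(L,.008,(0,0,255)),(T,.0015,(255,0,255))],(240,140,325,260),5,"pics/o10.png",3)
E
```

```text
13.05 [494.    6.8 153.7] F [ 0.3 -3.8 -1.5] y [-0.016 -0.004 -1.   ] spin -0.003 op 15.3 dq [ 2.7  0.4 -1.7  2.4 -0.6  8.3]
13.1 [494.1   8.9 153.8] F [-0.2  0.1 -0.9] y [-0.015 -0.002 -1.   ] spin -0.007 op 15.2 dq [ 3.1 -0.5  0.6  3.2  1.1  2.9]
13.15 [493.5  10.6 153.8] F [ 0.6  0.3 -0.6] y [-0.016 -0.    -1.   ] spin -0.007 op 15.1 dq [ 2.3 -0.3  0.6  1.2  0.7  0.6]
13.2 [493.2  11.6 153.9] F [ 0.6 -0.  -1.1] y [-0.017  0.    -1.   ] spin -0.006 op 15.7 dq [ 1.7 -0.4  0.3  0.2  0.2 -0.1]
[0.4916752  0.01230711 0.07296636]
```

View pics/o10.png

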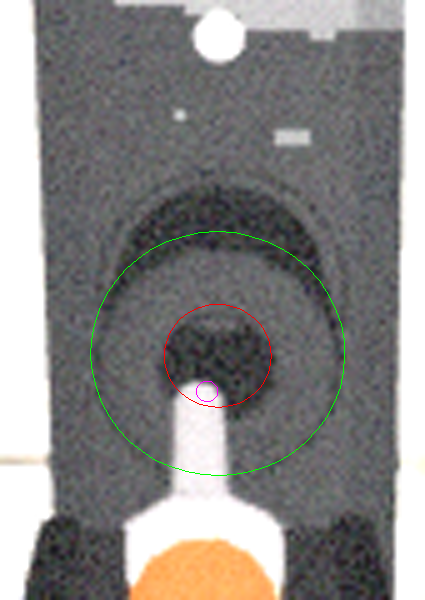

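>>> {"name": "apply_moves", "arguments": {"steps": [{"x": 2.3,"y": 0,"z": -12,"spin": 0}]}}

```text
time_s: 13.35
position: [0.4959, 0.0132, 0.1424]
tcp_rot: [[1.0, -0.015, 0.003], [-0.003, 0.0, 1.0], [-0.015, -1.0, 0.0]]
force: [0.0, 0.7, -1.3]
opening: 0.178
```

```bash
for i in 1 2 3 4; do python3 hold.py; done
python3 - <<'E'
from ov import *
p,im=cap("wrist","w11"); s=read_state(); q=np.array(s["position"]); T=q+.081*np.array(s["tcp_rot"])[:,1]; print(T)
L=np.array([.4932,.012,.056])
overlay(p,im[:,:,::-1],[(L,.019,(0,255,0)),(L,.008,(0,0,255)),(T,.0015,(255,0,255))],(240,140,325,260),5,"pics/o11.png",3)
E
```

```text
13.4 [494.9  13.5 140.1] F [-0.1  0.3 -2.6] y [-0.018  0.001 -1.   ] spin -0.003 op 14.7 dq [-0.1 -0.2  0.6 -0.2  3.1 -0.3]
13.45 [494.3  13.5 140.4] F [-0.7  0.2  0.1] y [-0.02   0.001 -1.   ] spin -0.003 op 15.3 dq [-0.2 -0.8 -0.4 -0.1  1.5 -0.2]
13.5 [494.5  13.4 140.8] F [-0.5  0.6  0. ] y [-0.02   0.001 -1.   ] spin -0.003 op 15.2 dq [-0.3 -0.8 -0.5 -0.1  0.4 -0.1]
13.55 [494.8  13.2 141.2] F [ 0.5 -0.3 -0.3] y [-0.019  0.001 -1.   ] spin -0.003 op 15.1 dq [-0.2 -0.6 -0.4 -0.1  0.1 -0. ]
[0.49354066 0.01307808 0.06053421]
```

View pics/o11.png

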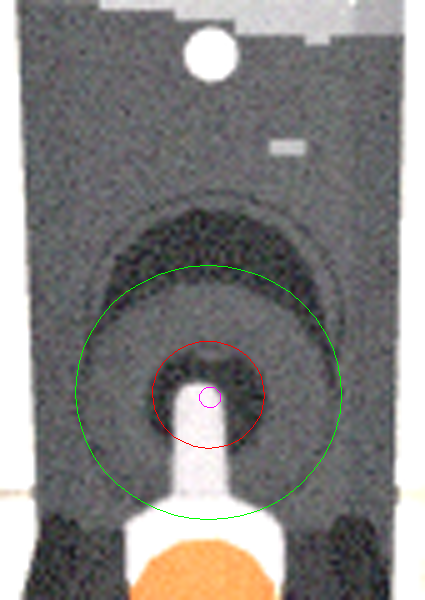

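>>> {"name": "apply_moves", "arguments": {"steps": [{"x": 0.7,"y": -0.6,"z": -12,"spin": 0}]}}

```text
time_s: 13.7
position: [0.497, 0.0126, 0.1303]
tcp_rot: [[1.0, -0.014, 0.002], [-0.002, 0.0, 1.0], [-0.014, -1.0, -0.0]]
force: [-0.1, 0.2, -0.4]
opening: 0.175
```

```bash
for i in 1 2 3 4; do python3 hold.py; done
```

```text
13.75 [495.4  12.7 128. ] F [-0.1 -0.5 -1.6] y [-0.019  0.001 -1.   ] spin -0.003 op 15.4 dq [-0.3 -0.2  0.9 -0.2  3.4 -0. ]
13.8 [494.8  12.7 128.2] F [-0.8 -0.1 -0.8] y [-0.021  0.001 -1.   ] spin -0.003 op 14.8 dq [-0.2 -0.9 -0.4  0.1  1.5 -0. ]
13.85 [495.   12.6 128.7] F [-0.7  0.7 -0.4] y [-0.02   0.001 -1.   ] spin -0.003 op 15.2 dq [-0.1 -0.8 -0.6  0.1  0.3  0. ]
13.9 [495.3  12.5 129. ] F [-0.5 -0.2 -0.6] y [-0.019  0.001 -1.   ] spin -0.003 op 14.8 dq [-0.2 -0.6 -0.5  0.   0.1 -0. ]
```

>>> {"name": "apply_moves", "arguments": {"steps": [{"x": 0,"y": 0,"z": -12,"spin": 0}]}}

```text
time_s: 14.0
position: [0.4967, 0.0123, 0.1177]
tcp_rot: [[1.0, -0.015, 0.003], [-0.003, 0.0, 1.0], [-0.015, -1.0, 0.0]]
force: [0.6, 0.8, -0.6]
opening: 0.175
```

```bash
for i in 1 2 3 4; do python3 hold.py; done
```

```text
14.05 [494.9  12.5 115.4] F [-1.  -1.2 -1.4] y [-0.02   0.001 -1.   ] spin -0.003 op 15.1 dq [ 0.  -0.1  0.7 -0.1  3.4 -0.1]
14.1 [494.3  12.7 115.7] F [-0.7 -0.3 -0.9] y [-0.022  0.002 -1.   ] spin -0.003 op 15.3 dq [ 0.  -0.8 -0.5  0.   1.4  0.1]
14.15 [494.6  12.6 116.1] F [-0.2 -0.4 -0.4] y [-0.021  0.001 -1.   ] spin -0.003 op 15.1 dq [-0.  -0.9 -0.6 -0.   0.3  0. ]
14.2 [494.9  12.6 116.5] F [-0.2 -0.8 -0.8] y [-0.02   0.001 -1.   ] spin -0.003 op 15.1 dq [ 0.  -0.6 -0.5 -0.1  0.   0.1]
```

>>> {"name": "apply_moves", "arguments": {"steps": [{"x": 0,"y": 0,"z": -8,"spin": 0}]}}

```text
time_s: 14.3
position: [0.4959, 0.0124, 0.109]
tcp_rot: [[1.0, -0.018, 0.003], [-0.003, 0.001, 1.0], [-0.018, -1.0, 0.001]]
force: [-0.3, -0.0, -0.4]
opening: 0.178
```

```bash
for i in 1 2 3 4; do python3 hold.py; done
```

```text
14.35 [494.7  12.5 107.5] F [-1.3  0.4 -0.8] y [-0.021  0.001 -1.   ] spin -0.003 op 15.1 dq [-0.1 -0.2  0.6 -0.1  2.4  0. ]
14.4 [494.3  12.6 107.7] F [ 0.1 -0.3 -0.9] y [-0.022  0.002 -1.   ] spin -0.003 op 15.1 dq [ 0.  -0.6 -0.3  0.1  0.9  0. ]
14.45 [494.5  12.6 108. ] F [-0.2  0.8 -0.3] y [-0.022  0.002 -1.   ] spin -0.003 op 14.9 dq [-0.1 -0.5 -0.3  0.1  0.3 -0. ]
14.5 [494.7  12.6 108.2] F [ 0.8 -0.6 -0.4] y [-0.021  0.001 -1.   ] spin -0.003 op 15.0 dq [ 0.  -0.4 -0.3  0.   0.  -0. ]
```

>>> {"name": "apply_moves", "arguments": {"steps": [{"x": 0,"y": 0,"z": -4,"spin": 0}]}}

```text
time_s: 14.6
position: [0.4952, 0.0125, 0.1045]
tcp_rot: [[1.0, -0.02, 0.003], [-0.003, 0.001, 1.0], [-0.02, -1.0, 0.001]]
force: [0.3, -0.2, -0.3]
opening: 0.171
```

```bash
for i in 1 2 3; do python3 hold.py; done
```

```text
14.65 [494.6  12.6 103.8] F [ 0.4 -1.1 -0.5] y [-0.021  0.001 -1.   ] spin -0.003 op 15.2 dq [ 0.1 -0.   0.2 -0.   1.1  0. ]
14.7 [494.5  12.6 103.9] F [-0.1  0.9 -0.4] y [-0.022  0.002 -1.   ] spin -0.003 op 15.1 dq [ 0.  -0.3 -0.2 -0.1  0.5  0. ]
14.75 [494.6  12.6 104.1] F [-0.1 -1.1 -1.1] y [-0.022  0.001 -1.   ] spin -0.003 op 15.0 dq [-0.  -0.4 -0.1 -0.1  0.1  0. ]
```

Past the blind depth (TCP 104.1, no force). Continue towards the seat (expected contact near TCP ≈ 85–86).

>>> {"name": "apply_moves", "arguments": {"steps": [{"x": 0,"y": 0,"z": -8,"spin": 0}]}}

```text
time_s: 14.85
position: [0.4954, 0.0125, 0.0965]
tcp_rot: [[1.0, -0.019, 0.003], [-0.003, 0.001, 1.0], [-0.019, -1.0, 0.001]]
force: [0.3, 0.2, -0.8]
opening: 0.174
```

```bash
for i in 1 2 3 4; do python3 hold.py; done
```

```text
14.9 [494.3  12.6  95. ] F [-0.3 -0.2 -2.1] y [-0.022  0.002 -1.   ] spin -0.003 op 15.0 dq [-0.  -0.2  0.5 -0.1  2.3 -0. ]
14.95 [493.9  12.7  95.2] F [-0.5 -0.3  0.4] y [-0.023  0.002 -1.   ] spin -0.003 op 15.3 dq [ 0.1 -0.5 -0.3 -0.2  0.9 -0.1]
15.0 [494.1  12.7  95.5] F [-1.  -0.2 -0.9] y [-0.023  0.002 -1.   ] spin -0.003 op 15.0 dq [-0.  -0.5 -0.4 -0.   0.2 -0. ]
15.05 [494.3  12.7  95.7] F [ 1.  -0.5 -0.9] y [-0.022  0.002 -1.   ] spin -0.003 op 15.1 dq [ 0.1 -0.4 -0.2 -0.   0.1  0.1]
```

>>> {"name": "apply_moves", "arguments": {"steps": [{"x": 0,"y": 0,"z": -6,"spin": 0}]}}

```text
time_s: 15.15
position: [0.4949, 0.0126, 0.09]
tcp_rot: [[1.0, -0.021, 0.003], [-0.003, 0.001, 1.0], [-0.021, -1.0, 0.001]]
force: [0.2, 0.2, -0.6]
opening: 0.174
```

```bash
for i in 1 2 3 4; do python3 hold.py; done
```

```text
15.2 [494.1  12.7  88.9] F [ 1.   0.2 -1.6] y [-0.023  0.002 -1.   ] spin -0.003 op 15.0 dq [-0.1 -0.1  0.3 -0.1  1.7 -0.1]
15.25 [493.8  12.7  89.1] F [0.2 0.5 0.1] y [-0.024  0.002 -1.   ] spin -0.003 op 15.2 dq [ 0.1 -0.4 -0.2 -0.   0.7  0.1]
15.3 [493.9  12.7  89.3] F [-0.3  0.6 -0.3] y [-0.024  0.002 -1.   ] spin -0.003 op 15.2 dq [-0.1 -0.4 -0.3  0.1  0.2  0. ]
15.35 [494.1  12.7  89.5] F [ 0.2 -0.7 -0.6] y [-0.023  0.002 -1.   ] spin -0.003 op 15.0 dq [-0.1 -0.3 -0.2  0.1  0.1  0.1]
```

>>> {"name": "apply_moves", "arguments": {"steps": [{"x": 0,"y": 0,"z": -4,"spin": 0}]}}

```text
time_s: 15.45
position: [0.4946, 0.0126, 0.0858]
tcp_rot: [[1.0, -0.022, 0.003], [-0.003, 0.001, 1.0], [-0.022, -1.0, 0.001]]
force: [-1.0, 0.4, 22.4]
opening: 0.172
```

```bash
for i in 1 2 3; do python3 hold.py; done
```

```text
15.5 [494.8  12.5  85.8] F [-0.9 -0.2  6.4] y [-0.021  0.001 -1.   ] spin -0.003 op 15.2 dq [ 0.1 -0.5 -0.1  0.1  0.8 -0. ]
15.55 [494.8  12.5  85.9] F [-0.6 -0.4  5.5] y [-0.021  0.001 -1.   ] spin -0.003 op 15.1 dq [-0.1 -0.2  0.   0.   0.2  0.1]
15.6 [494.8  12.5  86. ] F [-0.7 -0.2  5.1] y [-0.021  0.001 -1.   ] spin -0.003 op 15.0 dq [-0.  -0.2  0.1  0.1  0.  -0. ]
```

>>> {"name": "apply_moves", "arguments": {"steps": [{"x": 0,"y": 0,"z": 8,"spin": 0},{"x": 0,"y": 0,"z": 14,"spin": 0},{"x": 0,"y": 0,"z": 16,"spin": 0},{"x": 0,"y": 0,"z": 16,"spin": 0},{"x": 0,"y": 0,"z": 14,"spin": 0}]}}

```text
time_s: 16.1
position: [0.4929, 0.0128, 0.1556]
tcp_rot: [[1.0, -0.026, 0.003], [-0.003, 0.002, 1.0], [-0.026, -1.0, 0.002]]
force: [-0.7, -1.6, -0.7]
opening: 0.176
```

```bash
for i in 1 2 3; do python3 hold.py; done
```

```text
16.15 [494.3  12.7 157.5] F [ 0.2 -0.   0.4] y [-0.022  0.002 -1.   ] spin -0.003 op 15.4 dq [-0.1  1.4  0.3  0.1 -4.7  0.1]
16.2 [494.3  12.6 156.5] F [ 0.5  0.2 -0.3] y [-0.022  0.002 -1.   ] spin -0.003 op 14.9 dq [-0.2  2.   1.4  0.  -1.7 -0.1]
16.25 [493.7  12.7 155.5] F [-0.3  0.6 -1.5] y [-0.024  0.002 -1.   ] spin -0.003 op 15.0 dq [-0.   1.6  1.2 -0.1 -0.3 -0.1]
```

>>> {"name": "apply_moves", "arguments": {"steps": [{"x": 0,"y": -45,"z": 0,"spin": 0.003}]}}

```text
time_s: 16.35
position: [0.4924, -0.0287, 0.155]
tcp_rot: [[1.0, -0.026, -0.006], [0.006, 0.004, 1.0], [-0.026, -1.0, 0.004]]
force: [0.4, -1.1, -0.9]
opening: 0.176
```

```bash
for i in 1 2 3; do python3 hold.py; done
```

```text
16.4 [494.5 -37.6 155.2] F [ 0.8 -3.4 -0.7] y [-0.023 -0.003 -1.   ] spin 0.002 op 14.9 dq [ 1.7  0.8 -1.9  2.4 -1.2  8.9]
16.45 [494.5 -35.7 155. ] F [ 0.5 -0.4 -0.3] y [-0.023 -0.    -1.   ] spin -0.003 op 15.2 dq [2.6 0.  1.2 3.2 1.4 3.1]
16.5 [493.7 -34.  154.8] F [ 0.3  0.7 -0.8] y [-0.024  0.002 -1.   ] spin -0.004 op 15.0 dq [ 2.  -0.1  1.2  1.2  1.1  0.7]
```

>>> {"name": "apply_moves", "arguments": {"steps": [{"x": 0,"y": -45,"z": 0,"spin": 0}]}}

```text
time_s: 16.6
position: [0.4919, -0.075, 0.1539]
tcp_rot: [[1.0, -0.028, -0.001], [0.001, 0.005, 1.0], [-0.028, -1.0, 0.006]]
force: [0.3, 0.2, -0.5]
opening: 0.173
```

```bash
for i in 1 2 3 4; do python3 hold.py; done
python3 - <<'E'
from ov import *
p,im=cap("wrist","w12"); s=read_state(); q=np.array(s["position"]); T=q+.082*np.array(s["tcp_rot"])[:,1]; print(T)
L=np.array([.4932,-.079,.056])
overlay(p,im[:,:,::-1],[(L,.019,(0,255,0)),(L,.008,(0,0,255)),(T,.0015,(255,0,255))],(240,140,325,260),5,"pics/o12.png",3)
E
```

```text
16.65 [494.5 -84.5 154.2] F [ 1.7 -4.6 -0.8] y [-0.024 -0.002 -1.   ] spin -0.003 op 15.3 dq [ 2.3  0.  -2.   2.2 -1.8  8.2]
16.7 [494.6 -82.3 154.3] F [ 0.4 -0.1 -0.5] y [-0.023  0.    -1.   ] spin -0.007 op 15.1 dq [ 3.1 -0.5  1.7  3.3  1.7  2.7]
16.75 [493.7 -80.2 154.2] F [-0.1  1.4 -0.7] y [-0.025  0.002 -1.   ] spin -0.007 op 15.4 dq [ 2.4 -0.5  1.7  1.2  1.2  0.5]
16.8 [493.1 -78.9 154.1] F [ 0.3 -0.2 -0.8] y [-0.026  0.003 -1.   ] spin -0.006 op 15.3 dq [ 1.7 -0.4  0.9  0.2  0.5 -0.1]
[ 0.49070508 -0.07789667  0.07219824]
```

View pics/o12.png

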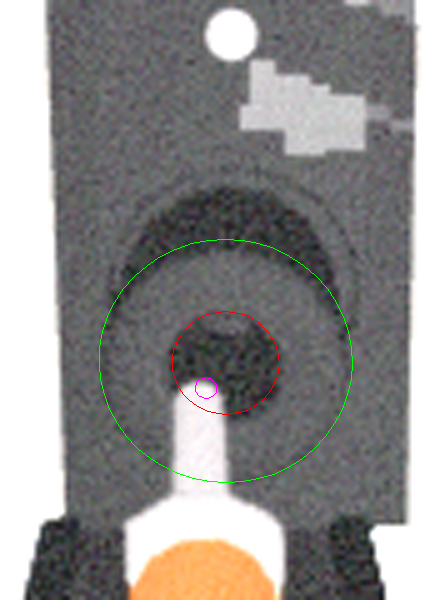

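>>> {"name": "apply_moves", "arguments": {"steps": [{"x": 4.2,"y": -1,"z": -12,"spin": 0.006}]}}

```text
time_s: 16.95
position: [0.4972, -0.0781, 0.1425]
tcp_rot: [[1.0, -0.025, -0.003], [0.003, 0.003, 1.0], [-0.025, -1.0, 0.003]]
force: [0.3, 0.1, -0.7]
opening: 0.177
```

```bash
for i in 1 2 3 4; do python3 hold.py; done
python3 - <<'E'
from ov import *
p,im=cap("wrist","w13"); s=read_state(); q=np.array(s["position"]); T=q+.082*np.array(s["tcp_rot"])[:,1]; print(T)
L=np.array([.4937,-.0796,.056])
overlay(p,im[:,:,::-1],[(L,.019,(0,255,0)),(L,.008,(0,0,255)),(T,.0015,(255,0,255))],(240,140,325,260),5,"pics/o13.png",3)
E
```

```text
17.0 [496.8 -77.9 140.2] F [ 0.2  0.2 -2.1] y [-0.028  0.004 -1.   ] spin 0.003 op 15.2 dq [-0.  -0.2  0.4 -0.4  2.7  0.3]
17.05 [496.3 -77.8 140.5] F [ 0.5 -0.5 -0.4] y [-0.029  0.004 -1.   ] spin 0.003 op 15.2 dq [-0.  -0.9 -0.3 -0.2  1.4  0.1]
17.1 [496.4 -77.9 141. ] F [-0.1 -0.4 -0.8] y [-0.029  0.004 -1.   ] spin 0.003 op 15.2 dq [-0.2 -0.8 -0.4 -0.2  0.4 -0. ]
17.15 [496.6 -78.1 141.4] F [ 0.4  0.6 -0.5] y [-0.028  0.004 -1.   ] spin 0.003 op 15.1 dq [-0.3 -0.6 -0.5 -0.   0.  -0.1]
[ 0.4945287  -0.07804723  0.05973276]
```

View pics/o13.png

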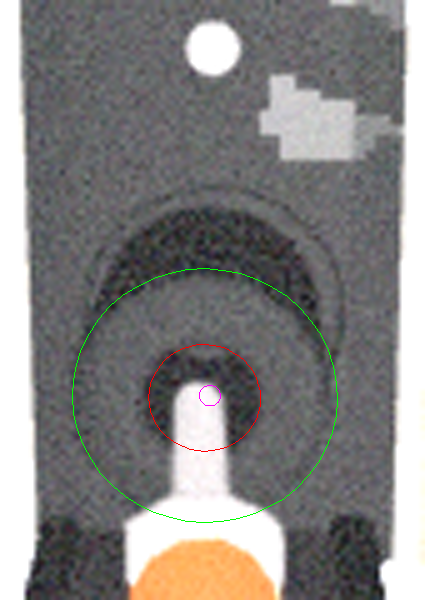

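>>> {"name": "apply_moves", "arguments": {"steps": [{"x": 0.3,"y": -0.8,"z": -12,"spin": 0}]}}

```text
time_s: 17.3
position: [0.4984, -0.0791, 0.1305]
tcp_rot: [[1.0, -0.024, -0.004], [0.004, 0.002, 1.0], [-0.024, -1.0, 0.002]]
force: [0.7, -0.9, -0.5]
opening: 0.173
```

```bash
for i in 1 2 3 4; do python3 hold.py; done
```

```text
17.35 [496.7 -78.7 128.1] F [-0.4 -0.3 -2.5] y [-0.029  0.004 -1.   ] spin 0.003 op 14.8 dq [-0.3 -0.1  0.9 -0.1  3.5  0.1]
17.4 [496.2 -78.6 128.4] F [-0.2  0.3 -0. ] y [-0.03   0.005 -1.   ] spin 0.003 op 15.2 dq [-0.2 -0.9 -0.5 -0.   1.5 -0.1]
17.45 [496.3 -78.7 128.8] F [-0.3  0.3 -1. ] y [-0.03   0.004 -1.   ] spin 0.003 op 15.2 dq [-0.2 -0.8 -0.6 -0.   0.4  0. ]
17.5 [496.7 -78.9 129.2] F [-0.1 -0.1 -0.7] y [-0.029  0.004 -1.   ] spin 0.003 op 15.2 dq [-0.1 -0.7 -0.6  0.   0.   0.1]
```

>>> {"name": "apply_moves", "arguments": {"steps": [{"x": 0,"y": 0,"z": -12,"spin": 0}]}}

```text
time_s: 17.6
position: [0.498, -0.0794, 0.118]
tcp_rot: [[1.0, -0.025, -0.003], [0.003, 0.003, 1.0], [-0.025, -1.0, 0.003]]
force: [0.4, -0.4, 0.4]
opening: 0.177
```

```bash
for i in 1 2 3 4; do python3 hold.py; done
```

```text
17.65 [496.3 -78.9 115.6] F [-0.3 -0.5 -1.5] y [-0.03   0.005 -1.   ] spin 0.003 op 15.5 dq [-0.1 -0.   0.9 -0.   3.4 -0. ]
17.7 [495.7 -78.6 115.9] F [ 0.3  0.1 -0.6] y [-0.031  0.005 -0.999] spin 0.003 op 15.1 dq [ 0.1 -0.9 -0.4  0.   1.4  0. ]
17.75 [496.  -78.7 116.3] F [-0.3  0.6 -0.2] y [-0.031  0.005 -1.   ] spin 0.003 op 15.4 dq [-0.1 -0.6 -0.6  0.   0.2 -0. ]
17.8 [496.3 -78.8 116.7] F [ 0.2  0.6 -0.2] y [-0.03   0.005 -1.   ] spin 0.003 op 15.6 dq [-0.  -0.6 -0.5  0.1  0.   0. ]
```

>>> {"name": "apply_moves", "arguments": {"steps": [{"x": 0,"y": 0,"z": -8,"spin": 0}]}}

```text
time_s: 17.9
position: [0.4972, -0.0792, 0.1092]
tcp_rot: [[1.0, -0.028, -0.003], [0.003, 0.004, 1.0], [-0.028, -1.0, 0.004]]
force: [-0.9, -0.7, -1.2]
opening: 0.175
```

```bash
for i in 1 2 3 4; do python3 hold.py; done
```

```text
17.95 [496.1 -78.8 107.6] F [ 0.4  0.5 -1.1] y [-0.031  0.005 -1.   ] spin 0.003 op 15.0 dq [-0.  -0.2  0.5 -0.   2.3 -0. ]
18.0 [495.7 -78.7 107.9] F [-0.5 -0.7  0.5] y [-0.032  0.005 -0.999] spin 0.003 op 15.2 dq [ 0.  -0.7 -0.3  0.1  0.9 -0. ]
18.05 [495.9 -78.7 108.2] F [ 0.3 -0.1 -0.2] y [-0.031  0.005 -0.999] spin 0.003 op 15.3 dq [-0.  -0.6 -0.4  0.1  0.2 -0. ]
18.1 [496.1 -78.8 108.4] F [ 0.1 -0.  -1.2] y [-0.031  0.005 -1.   ] spin 0.003 op 14.7 dq [ 0.1 -0.4 -0.3 -0.  -0.1  0.1]
```

>>> {"name": "apply_moves", "arguments": {"steps": [{"x": 0,"y": 0,"z": -4,"spin": 0}]}}

```text
time_s: 18.2
position: [0.4966, -0.079, 0.1047]
tcp_rot: [[1.0, -0.029, -0.003], [0.003, 0.004, 1.0], [-0.029, -1.0, 0.004]]
force: [0.9, -0.3, -0.4]
opening: 0.173
```

```bash
for i in 1 2 3; do python3 hold.py; done
```

```text
18.25 [496.  -78.8 103.9] F [ 0.4 -0.5 -1.8] y [-0.031  0.005 -1.   ] spin 0.003 op 15.0 dq [-0.1 -0.2  0.2 -0.1  1.3 -0.1]
18.3 [495.9 -78.7 104.1] F [ 0.2 -0.2 -1.5] y [-0.031  0.005 -1.   ] spin 0.003 op 14.9 dq [ 0.  -0.2 -0.   0.   0.4 -0. ]
18.35 [495.9 -78.7 104.2] F [ 0.  -0.3 -0.5] y [-0.031  0.005 -1.   ] spin 0.003 op 15.2 dq [ 0.1 -0.2 -0.1 -0.   0.1  0.1]
```

>>> {"name": "apply_moves", "arguments": {"steps": [{"x": 0,"y": 0,"z": -8,"spin": 0}]}}

```text
time_s: 18.45
position: [0.4968, -0.079, 0.0967]
tcp_rot: [[1.0, -0.029, -0.003], [0.003, 0.004, 1.0], [-0.029, -1.0, 0.004]]
force: [0.4, 0.1, -1.5]
opening: 0.172
```

```bash
for i in 1 2 3 4; do python3 hold.py; done
```

```text
18.5 [495.7 -78.7  95.2] F [-1.  -0.2 -1.5] y [-0.032  0.005 -0.999] spin 0.003 op 15.0 dq [-0.1 -0.1  0.5  0.   2.4  0. ]
18.55 [495.4 -78.5  95.4] F [ 0.2  0.2 -0.9] y [-0.033  0.006 -0.999] spin 0.003 op 15.3 dq [ 0.1 -0.5 -0.3  0.1  1.   0. ]
18.6 [495.5 -78.6  95.6] F [ 0.2 -1.1 -1.2] y [-0.032  0.006 -0.999] spin 0.003 op 15.2 dq [ 0.  -0.5 -0.3  0.   0.2 -0.1]
18.65 [495.7 -78.6  95.9] F [ 0.2  0.7 -0.4] y [-0.032  0.005 -0.999] spin 0.003 op 14.8 dq [-0.1 -0.4 -0.3 -0.1  0.   0. ]
```

>>> {"name": "apply_moves", "arguments": {"steps": [{"x": 0,"y": 0,"z": -6,"spin": 0}]}}

```text
time_s: 18.75
position: [0.4963, -0.0789, 0.0902]
tcp_rot: [[1.0, -0.03, -0.003], [0.003, 0.005, 1.0], [-0.03, -1.0, 0.005]]
force: [-0.6, -0.9, -0.3]
opening: 0.173
```

```bash
for i in 1 2 3 4; do python3 hold.py; done
```

```text
18.8 [495.5 -78.6  89.1] F [-0.5  0.4 -1.6] y [-0.032  0.006 -0.999] spin 0.003 op 14.7 dq [-0.  -0.2  0.3 -0.1  1.7 -0. ]
18.85 [495.2 -78.5  89.2] F [-0.2  0.5 -0.4] y [-0.033  0.006 -0.999] spin 0.003 op 15.4 dq [ 0.  -0.4 -0.2  0.1  0.7  0.1]
18.9 [495.3 -78.5  89.5] F [ 0.   0.4 -0.3] y [-0.033  0.006 -0.999] spin 0.003 op 15.3 dq [ 0.  -0.3 -0.2  0.1  0.2  0. ]
18.95 [495.5 -78.6  89.6] F [-0.2 -0.  -0.3] y [-0.032  0.006 -0.999] spin 0.003 op 15.2 dq [-0.  -0.3 -0.2  0.   0.   0.1]
```

>>> {"name": "apply_moves", "arguments": {"steps": [{"x": 0,"y": 0,"z": -4,"spin": 0}]}}

```text
time_s: 19.05
position: [0.496, -0.0787, 0.086]
tcp_rot: [[1.0, -0.031, -0.003], [0.003, 0.005, 1.0], [-0.031, -1.0, 0.005]]
force: [-0.4, -0.2, 18.0]
opening: 0.175
```

```bash
for i in 1 2 3; do python3 hold.py; done
```

```text
19.1 [496.1 -78.8  85.8] F [-0.5  0.8  5. ] y [-0.031  0.005 -1.   ] spin 0.003 op 14.9 dq [ 0.  -0.4 -0.3  0.   0.9 -0. ]
19.15 [496.1 -78.8  86. ] F [-0.2  0.6  3.7] y [-0.031  0.005 -1.   ] spin 0.003 op 15.5 dq [ 0.  -0.2  0.   0.1  0.2 -0.1]
19.2 [496.1 -78.8  86.1] F [-0.3 -0.2  3.4] y [-0.031  0.005 -1.   ] spin 0.003 op 15.2 dq [-0.1 -0.1  0.1 -0.1  0.   0.1]
```

>>> {"name": "apply_moves", "arguments": {"steps": [{"x": 0,"y": 0,"z": 30,"spin": 0}]}}

```text
time_s: 19.3
position: [0.4938, -0.078, 0.1137]
tcp_rot: [[0.999, -0.038, -0.002], [0.003, 0.008, 1.0], [-0.038, -0.999, 0.008]]
force: [0.4, 0.6, 0.4]
opening: 0.168
```

```bash
for i in 1 2; do python3 hold.py; done
```

```text
19.35 [497.3 -79.2 119.1] F [ 0.6 -0.4  1.6] y [-0.028  0.004 -1.   ] spin 0.003 op 15.2 dq [ 0.2  0.6 -1.3  0.2 -7.7  0.1]
19.4 [498.1 -79.5 118.2] F [ 0.5  0.4 -0.5] y [-0.026  0.003 -1.   ] spin 0.003 op 15.3 dq [-0.1  2.   1.4 -0.  -2.6 -0. ]
```

>>> {"name": "apply_moves", "arguments": {"steps": [{"x": 0,"y": 0,"z": 50,"spin": 0}]}}

```text
time_s: 19.5
position: [0.4938, -0.0781, 0.1605]
tcp_rot: [[0.999, -0.04, -0.002], [0.003, 0.009, 1.0], [-0.04, -0.999, 0.009]]
force: [0.0, -0.5, -0.4]
opening: 0.172
```

```bash
for i in 1 2; do python3 hold.py; done
```

```text
19.55 [500.  -80.1 170.4] F [1.4 0.3 3.8] y [-0.021  0.001 -1.   ] spin 0.003 op 15.2 dq [  0.3  -0.1  -2.2   0.4 -12.6   0.3]
19.6 [501.2 -80.6 169.3] F [ 1.8 -0.4 -0.1] y [-0.017 -0.    -1.   ] spin 0.003 op 15.2 dq [-0.1  2.4  2.9 -0.1 -3.8 -0. ]
```

>>> {"name": "apply_moves", "arguments": {"steps": [{"x": 0,"y": 0,"z": 50,"spin": 0}]}}

```text
time_s: 19.7
position: [0.4972, -0.0792, 0.2111]
tcp_rot: [[1.0, -0.03, -0.003], [0.003, 0.005, 1.0], [-0.03, -1.0, 0.005]]
force: [0.5, -0.1, -1.3]
opening: 0.172
```

```bash
for i in 1 2 3; do python3 hold.py; done
```

```text
19.75 [503.6 -81.3 221.2] F [ 1.3 -1.1  3.4] y [-0.011 -0.003 -1.   ] spin 0.003 op 15.0 dq [  0.1   0.3  -2.2   0.4 -12.4   0.3]
19.8 [504.5 -81.7 219.7] F [ 1.2 -0.2 -0.3] y [-0.007 -0.004 -1.   ] spin 0.003 op 15.0 dq [-0.3  2.6  3.6 -0.2 -3.6  0.2]
19.85 [502.9 -81.2 217.7] F [ 0.5 -0.1 -2.3] y [-0.011 -0.003 -1.   ] spin 0.003 op 15.0 dq [-0.   2.3  3.5 -0.1 -0.   0. ]
```

>>> {"name": "apply_moves", "arguments": {"steps": [{"x": 0,"y": -40,"z": 0,"spin": 0},{"x": 0,"y": -45,"z": 0,"spin": 0},{"x": 0,"y": -45,"z": 0,"spin": 0},{"x": 0,"y": -40,"z": 0,"spin": 0}]}}

```text
time_s: 20.25
position: [0.4988, -0.2481, 0.2123]
tcp_rot: [[1.0, -0.019, -0.013], [0.013, 0.004, 1.0], [-0.019, -1.0, 0.004]]
force: [0.4, 1.1, -1.1]
opening: 0.175
```

```bash
for i in 1 2 3 4; do python3 hold.py; done
```

```text
20.3 [ 499.7 -255.4  212.3] F [ 1.2 -4.6 -0.1] y [-0.017 -0.003 -1.   ] spin 0.01 op 15.1 dq [ 2.9 -1.2  1.2  2.2 -0.9  6.6]
20.35 [ 499.5 -252.   212.2] F [-0.7  0.1 -0.9] y [-0.017  0.001 -1.   ] spin 0.008 op 15.2 dq [ 3.6 -1.4  3.8  3.3  2.4  2.2]
20.4 [ 498.8 -248.9  212. ] F [ 0.1  0.8 -0.8] y [-0.019  0.004 -1.   ] spin 0.009 op 15.1 dq [ 2.9 -1.2  2.6  1.3  1.5  0.5]
20.45 [ 498.5 -247.   212.1] F [-0.2 -0.2 -0.5] y [-0.02   0.006 -1.   ] spin 0.011 op 14.9 dq [ 2.1 -1.1  1.4  0.2  0.6 -0. ]
```

>>> {"name": "apply_moves", "arguments": {"steps": [{"x": 1,"y": -30,"z": 0,"spin": -0.008}]}}

```text
time_s: 20.55
position: [0.498, -0.2721, 0.2106]
tcp_rot: [[1.0, -0.024, -0.006], [0.006, 0.012, 1.0], [-0.024, -1.0, 0.012]]
force: [1.2, -0.8, -0.2]
opening: 0.173
```

```bash
for i in 1 2 3 4; do python3 hold.py; done
```

```text
20.6 [ 499.5 -279.6  210.9] F [ 1.3 -4.1 -1.7] y [-0.021  0.003 -1.   ] spin 0.004 op 15.1 dq [ 0.8 -0.7 -0.7  0.7 -2.1  3.2]
20.65 [ 499.6 -278.1  211.1] F [ 0.5  0.9 -0.5] y [-0.02   0.005 -1.   ] spin 0.002 op 14.9 dq [ 1.8 -1.2  1.9  2.1  1.7  1.1]
20.7 [ 499.2 -276.4  211.1] F [-0.7  0.4 -1.1] y [-0.021  0.007 -1.   ] spin 0.003 op 15.3 dq [ 1.3 -0.8  1.6  0.8  1.1  0.1]
20.75 [ 499.  -275.4  211.2] F [-0.3  0.5 -0.4] y [-0.021  0.008 -1.   ] spin 0.003 op 14.9 dq [ 0.8 -0.5  0.6  0.1  0.4 -0.1]
```

>>> {"name": "apply_moves", "arguments": {"steps": [{"x": 1,"y": -28,"z": -10,"spin": 0}]}}

```text
time_s: 20.85
position: [0.4999, -0.2989, 0.2016]
tcp_rot: [[1.0, -0.022, -0.007], [0.008, 0.011, 1.0], [-0.022, -1.0, 0.011]]
force: [0.2, -0.7, -0.6]
opening: 0.175
```

```bash
for i in 1 2 3 4 5; do python3 hold.py; done
python3 - <<'E'
from ov import *
p,im=cap("wrist","w14"); s=read_state(); q=np.array(s["position"]); T=q+.082*np.array(s["tcp_rot"])[:,1]; print(T)
L=np.array([.498,-.305,.068])
overlay(p,im[:,:,::-1],[(L,.0085,(0,0,255)),(T,.0015,(255,0,255))],(230,120,330,260),4,"pics/o14.png",1.8)
E
```

```text
20.9 [ 500.  -305.   199.6] F [ 1.4 -3.2 -1.4] y [-0.022  0.006 -1.   ] spin 0.005 op 15.1 dq [ 0.1 -0.3  0.2  0.3  0.5  3.4]
20.95 [ 499.8 -303.6  199.9] F [ 0.2 -0.2 -0.6] y [-0.023  0.008 -1.   ] spin 0.003 op 15.0 dq [ 1.3 -1.2  1.4  1.8  2.4  1.2]
21.0 [ 499.6 -302.3  200.3] F [ 0.4  1.  -0.7] y [-0.023  0.01  -1.   ] spin 0.003 op 15.3 dq [ 0.8 -1.1  0.8  0.7  0.9  0.2]
21.05 [ 499.6 -301.7  200.6] F [-0.1  0.5 -0.5] y [-0.023  0.01  -1.   ] spin 0.004 op 15.1 dq [ 0.4 -0.6  0.2  0.   0.1 -0.1]
21.1 [ 499.7 -301.5  200.9] F [ 0.5 -0.7 -1.4] y [-0.023  0.01  -1.   ] spin 0.004 op 15.4 dq [ 0.2 -0.5 -0.2 -0.1 -0.1 -0.1]
[ 0.49797504 -0.30091866  0.11912967]
```

View pics/o14.png

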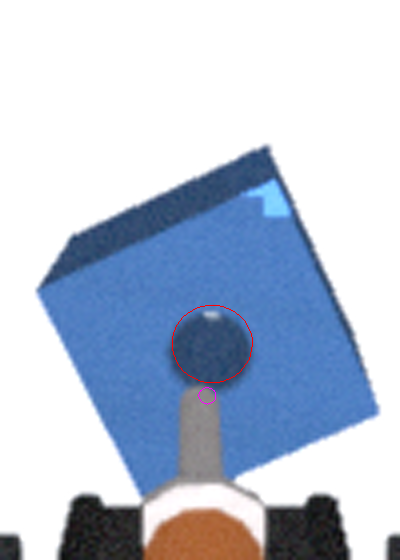

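>>> {"name": "apply_moves", "arguments": {"steps": [{"x": 1,"y": -4,"z": -20,"spin": 0},{"x": 0,"y": 0,"z": -14,"spin": 0}]}}

```text
time_s: 21.35
position: [0.5024, -0.3043, 0.1694]
tcp_rot: [[1.0, -0.018, -0.007], [0.007, 0.006, 1.0], [-0.018, -1.0, 0.006]]
force: [0.6, 0.2, -1.4]
opening: 0.174
```

```bash
for i in 1 2 3 4 5; do python3 hold.py; done
python3 - <<'E'
from ov import *
p,im=cap("wrist","w15"); s=read_state(); q=np.array(s["position"]); T=q+.082*np.array(s["tcp_rot"])[:,1]; print(T)
L=np.array([.498,-.305,.068])
overlay(p,im[:,:,::-1],[(L,.0085,(0,0,255)),(T,.0015,(255,0,255))],(230,120,330,260),4,"pics/o15.png",1.8)
E
```

```text
21.4 [ 501.6 -303.2  167.5] F [ 0.3  0.3 -2. ] y [-0.02   0.008 -1.   ] spin 0.007 op 15.1 dq [-0.1 -0.8 -0.2 -0.1  3.9 -0. ]
21.45 [ 501.5 -303.3  168.4] F [-0.7 -0.2 -0.8] y [-0.021  0.009 -1.   ] spin 0.007 op 15.2 dq [-0.3 -1.3 -1.7 -0.1  1.2 -0.1]
21.5 [ 502.  -304.   169.3] F [ 0.4 -0.1 -0.6] y [-0.019  0.007 -1.   ] spin 0.007 op 14.9 dq [-0.2 -1.  -1.5 -0.2 -0.1 -0.1]
21.55 [ 502.5 -304.6  170. ] F [ 0.2  0.1 -0.7] y [-0.018  0.006 -1.   ] spin 0.007 op 14.9 dq [-0.2 -0.7 -0.9 -0.1 -0.2  0. ]
21.6 [ 502.8 -305.   170.4] F [-0.6  0.1 -0.4] y [-0.017  0.005 -1.   ] spin 0.007 op 15.2 dq [-0.2 -0.3 -0.5 -0.1 -0.2 -0. ]
[ 0.50155389 -0.30491121  0.08857148]
```

View pics/o15.png

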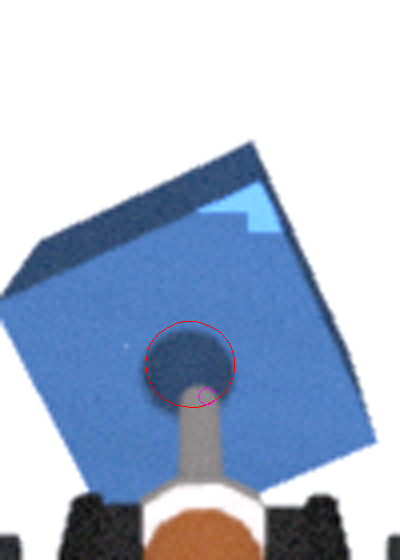

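>>> {"name": "apply_moves", "arguments": {"steps": [{"x": -2.3,"y": 0,"z": -14,"spin": 0}]}}

```text
time_s: 21.75
position: [0.5025, -0.3066, 0.159]
tcp_rot: [[1.0, -0.012, -0.007], [0.007, 0.0, 1.0], [-0.012, -1.0, 0.0]]
force: [-0.7, 0.3, 0.1]
opening: 0.17
```

```bash
for i in 1 2 3 4; do python3 hold.py; done
python3 - <<'E'
from ov import *
p,im=cap("wrist","w16"); s=read_state(); q=np.array(s["position"]); T=q+.082*np.array(s["tcp_rot"])[:,1]; print(T)
L=np.array([.498,-.305,.068])
overlay(p,im[:,:,::-1],[(L,.0085,(0,0,255)),(T,.0015,(255,0,255))],(230,120,330,260),4,"pics/o16.png",1.8)
E
```

```text
21.8 [ 500.3 -305.1  156. ] F [-1.  -0.2 -2.5] y [-0.017  0.005 -1.   ] spin 0.007 op 15.5 dq [-0.   0.3  1.2 -0.   4.   0.3]
21.85 [ 499.9 -304.7  156.2] F [-0.5  1.1 -1.1] y [-0.018  0.006 -1.   ] spin 0.006 op 14.8 dq [ 0.  -0.5 -1.   0.2  1.1  0. ]
21.9 [ 500.3 -305.   156.7] F [ 0.8  0.3 -1.2] y [-0.017  0.005 -1.   ] spin 0.006 op 15.2 dq [ 0.  -0.5 -1.  -0.  -0.1 -0.1]
21.95 [ 500.7 -305.3  157.1] F [-0.3  0.  -0.4] y [-0.016  0.004 -1.   ] spin 0.006 op 15.0 dq [ 0.  -0.2 -0.6 -0.1 -0.2  0. ]
[ 0.4996571  -0.30522899  0.07528683]
```

View pics/o16.png

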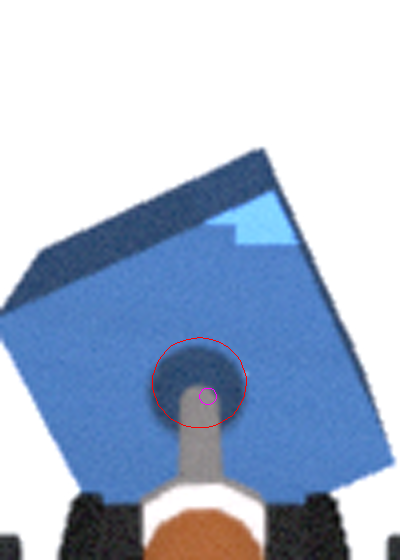

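>>> {"name": "apply_moves", "arguments": {"steps": [{"x": -0.5,"y": 0,"z": -13,"spin": 0}]}}

```text
time_s: 22.1
position: [0.502, -0.3069, 0.1461]
tcp_rot: [[1.0, -0.011, -0.006], [0.006, 0.0, 1.0], [-0.011, -1.0, 0.0]]
force: [-0.4, -0.9, -0.9]
opening: 0.175
```

```bash
for i in 1 2 3 4; do python3 hold.py; done
```

```text
22.15 [ 500.3 -305.5  143. ] F [-1.   0.8 -1.7] y [-0.016  0.004 -1.   ] spin 0.006 op 15.0 dq [ 0.1  0.5  1.6 -0.   3.4 -0. ]
22.2 [ 499.7 -304.9  143. ] F [-1.   0.9 -0.9] y [-0.018  0.006 -1.   ] spin 0.006 op 15.4 dq [ 0.2 -0.4 -0.4  0.1  1.1 -0. ]
22.25 [ 499.9 -305.1  143.4] F [-0.8 -0.3 -0.8] y [-0.017  0.005 -1.   ] spin 0.006 op 14.8 dq [-0.  -0.5 -0.7  0.   0.  -0. ]
22.3 [ 500.2 -305.3  143.8] F [ 0.7 -0.3 -0.4] y [-0.017  0.005 -1.   ] spin 0.006 op 14.9 dq [ 0.1 -0.4 -0.5  0.  -0.  -0. ]
```

>>> {"name": "apply_moves", "arguments": {"steps": [{"x": 0,"y": 0,"z": -15,"spin": 0}]}}

```text
time_s: 22.4
position: [0.5016, -0.3065, 0.1304]
tcp_rot: [[1.0, -0.013, -0.006], [0.006, 0.002, 1.0], [-0.013, -1.0, 0.002]]
force: [0.8, 0.0, -0.5]
opening: 0.174
```

```bash
for i in 1 2 3 4; do python3 hold.py; done
```

```text
22.45 [ 499.7 -305.   127.1] F [-1.2  0.4 -1.4] y [-0.018  0.006 -1.   ] spin 0.006 op 15.2 dq [-0.1  0.   1.3 -0.2  4.1 -0.2]
22.5 [ 499.2 -304.5  127.4] F [-0.5 -0.6 -0.4] y [-0.019  0.007 -1.   ] spin 0.006 op 14.7 dq [ 0.  -1.  -0.8  0.   1.3 -0. ]
22.55 [ 499.6 -304.8  128.1] F [-0.4 -0.9 -0.4] y [-0.018  0.006 -1.   ] spin 0.006 op 15.1 dq [-0.  -0.9 -0.9  0.1  0.  -0. ]
22.6 [ 500.  -305.2  128.7] F [ 0.1 -0.4 -0.6] y [-0.017  0.005 -1.   ] spin 0.006 op 15.3 dq [-0.  -0.7 -0.6 -0.  -0.2 -0. ]
```

>>> {"name": "apply_moves", "arguments": {"steps": [{"x": 0,"y": 0,"z": -15,"spin": 0}]}}

```text
time_s: 22.7
position: [0.5017, -0.3066, 0.1158]
tcp_rot: [[1.0, -0.013, -0.006], [0.006, 0.002, 1.0], [-0.013, -1.0, 0.002]]
force: [-0.2, -0.7, -1.4]
opening: 0.175
```

```bash
for i in 1 2 3 4; do python3 hold.py; done
```

```text
22.75 [ 499.9 -305.2  112.7] F [-1.  -0.5 -2.1] y [-0.018  0.006 -1.   ] spin 0.006 op 14.9 dq [ 0.  -0.   1.3 -0.1  3.9 -0. ]
22.8 [ 499.4 -304.7  113. ] F [ 0.6  0.3 -1.6] y [-0.019  0.007 -1.   ] spin 0.006 op 14.9 dq [ 0.  -0.9 -0.5  0.   1.3  0. ]
22.85 [ 499.8 -305.   113.6] F [ 0.7  0.7 -1.2] y [-0.018  0.006 -1.   ] spin 0.006 op 15.1 dq [-0.  -0.8 -0.7 -0.1 -0.1 -0.1]
22.9 [ 500.1 -305.3  114.1] F [-0.1 -0.2 -0.3] y [-0.017  0.005 -1.   ] spin 0.006 op 15.0 dq [ 0.  -0.6 -0.5  0.  -0.3 -0. ]
```

>>> {"name": "apply_moves", "arguments": {"steps": [{"x": 0,"y": 0,"z": -15,"spin": 0}]}}

```text
time_s: 23.0
position: [0.5018, -0.3067, 0.1014]
tcp_rot: [[1.0, -0.013, -0.006], [0.006, 0.001, 1.0], [-0.013, -1.0, 0.001]]
force: [0.6, -0.6, -1.2]
opening: 0.17
```

```bash
for i in 1 2 3 4; do python3 hold.py; done
```

```text
23.05 [ 500.1 -305.3   98.4] F [ 1.1  1.1 -2. ] y [-0.017  0.005 -1.   ] spin 0.006 op 15.2 dq [-0.  -0.   1.3 -0.   3.8 -0. ]
23.1 [ 499.6 -304.9   98.7] F [-0.2 -0.  -1. ] y [-0.018  0.006 -1.   ] spin 0.006 op 15.1 dq [ 0.1 -1.  -0.5  0.1  1.3 -0. ]
23.15 [ 499.9 -305.1   99.2] F [-0.1 -1.  -0.5] y [-0.018  0.006 -1.   ] spin 0.006 op 15.2 dq [ 0.1 -0.8 -0.7  0.  -0.  -0. ]
23.2 [ 500.3 -305.4   99.6] F [-0.4 -0.6 -0.9] y [-0.017  0.005 -1.   ] spin 0.006 op 15.2 dq [ 0.1 -0.4 -0.4  0.1 -0.3  0. ]
```

>>> {"name": "apply_moves", "arguments": {"steps": [{"x": 0,"y": 0,"z": -9,"spin": 0}]}}

```text
time_s: 23.3
position: [0.5014, -0.3063, 0.0922]
tcp_rot: [[1.0, -0.014, -0.006], [0.006, 0.002, 1.0], [-0.014, -1.0, 0.002]]
force: [0.8, 0.4, -0.5]
opening: 0.174
```

```bash
for i in 1 2 3 4; do python3 hold.py; done
```

```text
23.35 [ 500.4 -305.5   90.1] F [-0.5  0.2 -1. ] y [-0.017  0.005 -1.   ] spin 0.006 op 14.9 dq [-0.1  0.4  1.  -0.   2.1 -0.1]
23.4 [ 499.9 -305.1   90.2] F [ 0.1  1.2 -0.7] y [-0.018  0.006 -1.   ] spin 0.006 op 15.0 dq [ 0.  -0.4 -0.1  0.1  0.9 -0.1]
23.45 [ 500.  -305.2   90.4] F [ 0.5 -0.2  0.3] y [-0.018  0.006 -1.   ] spin 0.006 op 15.1 dq [-0.  -0.3 -0.3 -0.   0.1 -0. ]
23.5 [ 500.2 -305.2   90.5] F [-0.4  0.3 -0.7] y [-0.017  0.005 -1.   ] spin 0.006 op 14.9 dq [ 0.1 -0.3 -0.3  0.  -0.1 -0. ]
```

>>> {"name": "apply_moves", "arguments": {"steps": [{"x": 0,"y": 0,"z": -4.5,"spin": 0}]}}

```text
time_s: 23.6
position: [0.5007, -0.3057, 0.0866]
tcp_rot: [[1.0, -0.016, -0.006], [0.006, 0.004, 1.0], [-0.016, -1.0, 0.004]]
force: [-0.4, -0.2, 12.8]
opening: 0.176
```

```bash
for i in 1 2 3 4; do python3 hold.py; done; python3 -c "
from h import *
cap('side','d17')"
```

```text
23.65 [ 500.5 -305.6   86.5] F [-0.5  0.1  4.2] y [-0.017  0.005 -1.   ] spin 0.006 op 15.1 dq [-0.  -0.4 -0.2 -0.1  0.5 -0. ]
23.7 [ 500.5 -305.6   86.5] F [0.2 0.7 2.1] y [-0.016  0.005 -1.   ] spin 0.006 op 15.0 dq [-0.  -0.   0.1  0.1 -0.1  0.1]
23.75 [ 500.5 -305.6   86.5] F [-1.1  0.1  2.7] y [-0.016  0.005 -1.   ] spin 0.006 op 15.3 dq [-0.   0.1  0.1  0.1 -0.  -0. ]
23.8 [ 500.5 -305.6   86.5] F [-0.2  0.6  3.4] y [-0.016  0.005 -1.   ] spin 0.006 op 15.4 dq [ 0.  -0.  -0.1  0.1 -0.   0.2]
```

Contact with the flange at 86.5 as expected. Release.

>>> {"name": "apply_moves", "arguments": {"steps": [{"x": 0,"y": 0,"z": 0,"spin": 0}], "grip": 50}}

```text
time_s: 23.95
position: [0.5005, -0.3056, 0.0865]
tcp_rot: [[1.0, -0.016, -0.006], [0.006, 0.004, 1.0], [-0.016, -1.0, 0.005]]
force: [-0.4, -0.0, 0.7]
opening: 0.211
```

```bash
for i in 1 2 3 4 5 6 7 8; do python3 hold.py|cut -c1-40,60-; done
```

```text
24.0 [ 500.5 -305.6   86.4] F [ 0.3 -0.8.005 -1.   ] spin 0.006 op 20.8 dq [-0.1  0.1  0.2  0.  -0.1  0. ]
24.05 [ 500.4 -305.5   86.3] F [-0.3 -0.0.005 -1.   ] spin 0.006 op 24.3 dq [ 0.   0.2  0.1  0.   0.1 -0. ]
24.1 [ 500.3 -305.4   86.2] F [ 0.8 -0.6.005 -1.   ] spin 0.006 op 27.9 dq [-0.1  0.1  0.  -0.1  0.  -0.1]
24.15 [ 500.3 -305.4   86.2] F [ 0.1 -0.0.005 -1.   ] spin 0.006 op 31.2 dq [-0.1  0.  -0.1 -0.   0.1  0. ]
24.2 [ 500.3 -305.4   86.2] F [0.3 0.1 05 -1.   ] spin 0.006 op 35.2 dq [-0.  -0.   0.  -0.1 -0.   0.1]
24.25 [ 500.3 -305.5   86.2] F [-0.5  0.0.005 -1.   ] spin 0.006 op 39.4 dq [-0.  -0.1 -0.2 -0.1 -0.   0. ]
24.3 [ 500.4 -305.5   86.3] F [0.5 0.9 05 -1.   ] spin 0.006 op 43.4 dq [ 0.  -0.1 -0.  -0.1 -0.1 -0. ]
24.35 [ 500.4 -305.5   86.3] F [0.2 0.  05 -1.   ] spin 0.006 op 45.9 dq [-0.   0.   0.   0.1 -0.1  0.1]
```

>>> {"name": "apply_moves", "arguments": {"steps": [{"x": 0,"y": 0,"z": 30,"spin": 0}]}}

```text
time_s: 24.45
position: [0.498, -0.3035, 0.1131]
tcp_rot: [[1.0, -0.023, -0.006], [0.006, 0.011, 1.0], [-0.023, -1.0, 0.011]]
force: [0.7, 0.6, 0.4]
opening: 0.556
```

```bash
for i in 1 2; do python3 hold.py; done
```

```text
24.5 [ 501.4 -306.2  119.5] F [ 0.6 -1.1  2.5] y [-0.014  0.003 -1.   ] spin 0.007 op 48.7 dq [-0.1 -0.3 -2.3  0.2 -7.1  0.1]
24.55 [ 502.2 -307.   118.9] F [-0.1 -0.8 -0.2] y [-0.012  0.001 -1.   ] spin 0.006 op 49.1 dq [-0.2  1.7  1.3 -0.  -2.4  0.1]
```

>>> {"name": "apply_moves", "arguments": {"steps": [{"x": 0,"y": 0,"z": 50,"spin": 0}]}}

```text
time_s: 24.65
position: [0.4985, -0.3039, 0.1603]
tcp_rot: [[1.0, -0.024, -0.006], [0.006, 0.011, 1.0], [-0.023, -1.0, 0.011]]
force: [0.4, -0.5, -1.0]
opening: 0.567
```

```bash
for i in 1 2; do python3 hold.py; done
```

```text
24.7 [ 504.1 -308.4  171.6] F [ 0.3 -0.4  4.2] y [-0.008 -0.003 -1.   ] spin 0.007 op 49.9 dq [  0.2  -0.9  -3.7   0.4 -11.6   0.3]
24.75 [ 505.1 -309.4  170.7] F [ 0.5 -1.9 -0.1] y [-0.004 -0.006 -1.   ] spin 0.006 op 49.6 dq [-0.1  2.3  2.8 -0.1 -3.3  0.1]
```

>>> {"name": "apply_moves", "arguments": {"steps": [{"x": 0,"y": 0,"z": 40,"spin": 0}]}}

```text
time_s: 24.85
position: [0.5023, -0.3071, 0.2065]
tcp_rot: [[1.0, -0.012, -0.006], [0.006, 0.001, 1.0], [-0.012, -1.0, 0.001]]
force: [0.0, -0.5, -0.7]
opening: 0.577
```

```bash
for i in 1 2; do python3 hold.py; done; python3 -c "
from h import *
cap('wrist','w18');cap('side','d18')"
```

```text
24.9 [ 507.3 -311.2  216.6] F [ 1.2 -1.1  5. ] y [ 0.002 -0.012 -1.   ] spin 0.007 op 49.6 dq [ -0.   -0.3  -2.9   0.2 -10.1   0.2]
24.95 [ 508.  -311.8  215.3] F [ 0.9 -0.5  1.1] y [ 0.004 -0.014 -1.   ] spin 0.007 op 50.2 dq [-0.2  2.5  3.5 -0.2 -2.6  0.1]
```

View pics/w18.png

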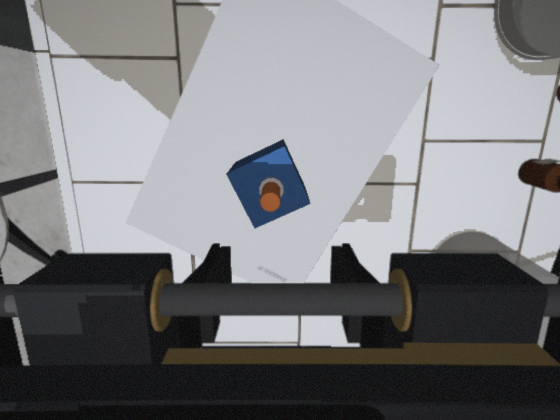

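View pics/d18.png

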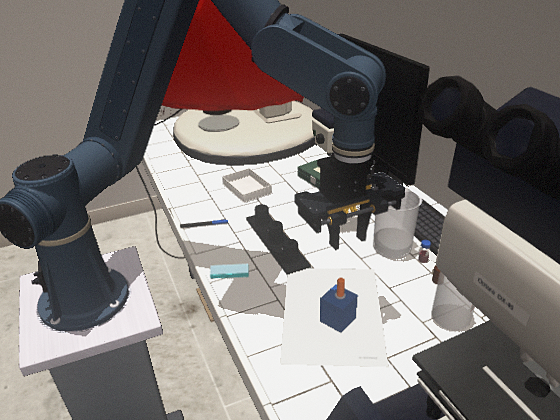

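>>> {"name": "apply_moves", "arguments": {"steps": [{"x": -2,"y": 42,"z": 0,"spin": 0},{"x": -2,"y": 45,"z": 0,"spin": 0},{"x": -2,"y": 45,"z": 0,"spin": 0},{"x": -2,"y": 45,"z": 0,"spin": 0},{"x": 0,"y": 45,"z": 0,"spin": 0},{"x": 0,"y": 45,"z": 0,"spin": 0},{"x": 0,"y": 45,"z": 0,"spin": 0},{"x": 0,"y": 40,"z": 0,"spin": 0}], "grip": 70}}

```text
time_s: 25.85
position: [0.4877, 0.0503, 0.1983]
tcp_rot: [[1.0, -0.021, 0.006], [-0.006, -0.002, 1.0], [-0.021, -1.0, -0.002]]
force: [1.2, 0.5, 0.5]
opening: 0.802
```

```bash
for i in 1 2 3 4; do python3 hold.py; done
```

```text
25.9 [486.2  55.8 198.1] F [-1.   3.2 -0.4] y [-0.023  0.002 -1.   ] spin -0.003 op 70.2 dq [-4.8 -0.4  0.8 -3.7  0.6 -8.9]
25.95 [486.7  52.8 198.1] F [ 0.4 -1.   0.1] y [-0.023 -0.001 -1.   ] spin -0.0 op 69.8 dq [-4.5  0.1 -1.2 -3.4 -0.8 -3.1]
26.0 [487.7  50.5 198.4] F [-0.2 -0.8 -0.5] y [-0.022 -0.002 -1.   ] spin -0.002 op 70.1 dq [-3.6 -0.1 -1.2 -1.2 -0.4 -0.7]
26.05 [488.4  49.  198.7] F [ 0.4 -0.6 -0.4] y [-0.021 -0.003 -1.   ] spin -0.004 op 70.0 dq [-2.6 -0.3 -1.  -0.2  0.1 -0.1]
```

>>> {"name": "apply_moves", "arguments": {"steps": [{"x": 3,"y": 48,"z": -10,"spin": 0.004},{"x": 1,"y": 5,"z": -35,"spin": 0}]}}

```text
time_s: 26.25
position: [0.4974, 0.099, 0.1554]
tcp_rot: [[1.0, -0.01, 0.006], [-0.006, -0.005, 1.0], [-0.01, -1.0, -0.005]]
force: [0.9, -0.7, 0.2]
opening: 0.801
```

```bash
for i in 1 2 3 4 5; do python3 hold.py; done
python3 - <<'E'
from ov import *
p,im=cap("wrist","w19")
L=np.array([.4922,.1014,.056])
overlay(p,im[:,:,::-1],[(L,.019,(0,255,0)),(L,.008,(0,0,255))],(200,120,360,270),4,"pics/o19.png",2.5)
E
```

```text
26.3 [493.2  97.4 149.1] F [-1.2 -0.  -3. ] y [-0.023 -0.006 -1.   ] spin -0.007 op 69.9 dq [-2.5 -1.3  1.8 -1.2 10.3 -2. ]
26.35 [492.1  96.6 150.4] F [-0.7 -0.3 -0.1] y [-0.026 -0.006 -1.   ] spin -0.007 op 70.0 dq [-1.3 -3.1 -1.8 -0.1  3.9 -0.5]
26.4 [493.1  96.1 152.1] F [ 0.3 -0.4 -0.6] y [-0.023 -0.006 -1.   ] spin -0.008 op 69.9 dq [-0.8 -2.5 -1.8  0.2  0.7  0.1]
26.45 [494.3  95.8 153.3] F [-0.  -0.6  0.2] y [-0.02  -0.006 -1.   ] spin -0.009 op 69.7 dq [-0.4 -1.9 -1.4  0.1 -0.1  0.1]
26.5 [495.1  95.8 154.2] F [ 0.5  0.8 -0.2] y [-0.018 -0.006 -1.   ] spin -0.009 op 69.8 dq [ 0.  -1.4 -0.7  0.2 -0.3  0.1]
```

View pics/o19.png

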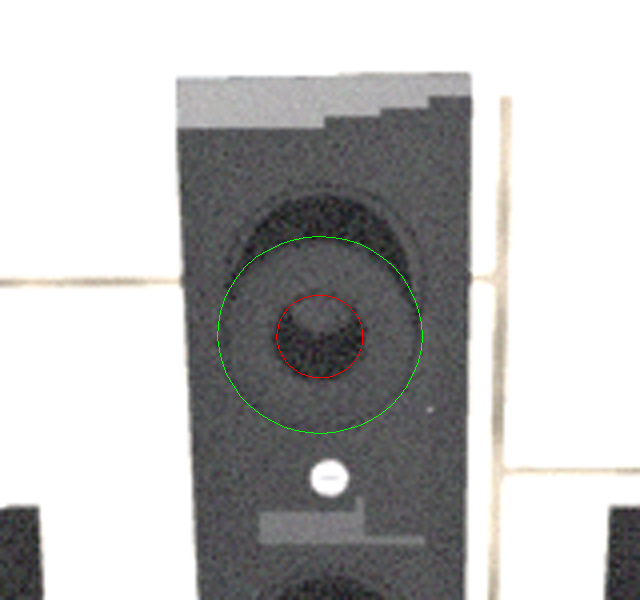

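>>> {"name": "apply_moves", "arguments": {"steps": [{"x": -3,"y": 6,"z": -35,"spin": 0.007},{"x": -3,"y": 0,"z": -35,"spin": 0}]}}

```text
time_s: 26.75
position: [0.4968, 0.0995, 0.0902]
tcp_rot: [[1.0, 0.003, 0.006], [-0.006, -0.006, 1.0], [0.003, -1.0, -0.006]]
force: [-0.5, -0.8, -0.8]
opening: 0.801
```

```bash
for i in 1 2 3 4 5 6; do python3 hold.py; done
```

```text
26.8 [493.5  99.1  85.7] F [-0.7  0.1 -2.5] y [-0.006 -0.006 -1.   ] spin -0.006 op 70.0 dq [-0.1 -2.2 -0.1  0.  10.4 -0.2]
26.85 [493.1  99.2  87.3] F [-1.5 -0.   0.5] y [-0.008 -0.006 -1.   ] spin -0.006 op 69.9 dq [ 0.4 -3.1 -2.1  0.3  3.4 -0.1]
26.9 [494.4  99.4  88.8] F [-0.3 -0.1 -0.5] y [-0.005 -0.006 -1.   ] spin -0.006 op 69.8 dq [ 0.4 -2.3 -1.8  0.1  0.3 -0. ]
26.95 [495.5  99.5  89.8] F [ 0.5  0.3 -0.5] y [-0.002 -0.006 -1.   ] spin -0.006 op 70.0 dq [ 0.4 -1.5 -1.   0.  -0.4  0.1]
27.0 [496.2  99.7  90.4] F [0.4 0.  0.5] y [-0.    -0.006 -1.   ] spin -0.006 op 69.8 dq [ 0.3 -0.9 -0.4  0.  -0.6 -0.1]
27.05 [496.5  99.9  90.7] F [ 0.8 -0.5  0.2] y [ 0.001 -0.006 -1.   ] spin -0.005 op 69.6 dq [ 0.1 -0.3 -0.  -0.  -0.3  0.1]
```

Tilt is ~0 now. Down in settled steps to TCP ≈ 30.

>>> {"name": "apply_moves", "arguments": {"steps": [{"x": -4,"y": 1.5,"z": -30,"spin": 0.005}]}}

```text
time_s: 27.15
position: [0.4976, 0.1011, 0.0647]
tcp_rot: [[1.0, 0.014, 0.001], [-0.001, -0.007, 1.0], [0.014, -1.0, -0.007]]
force: [0.5, 0.9, -0.8]
opening: 0.809
```

```bash
for i in 1 2 3 4 5; do python3 hold.py; done
```

```text
27.2 [492.7 101.2  59.8] F [-0.7  0.2 -2.1] y [ 0.002 -0.006 -1.   ] spin -0.001 op 69.9 dq [ 0.1 -0.7  1.8 -0.1  8.7  0.1]
27.25 [491.5 101.3  60.4] F [-0.6 -1.   0.5] y [-0.001 -0.006 -1.   ] spin -0.0 op 69.9 dq [ 0.1 -1.7 -0.9  0.1  2.5  0.1]
27.3 [492.1 101.3  61.2] F [-1.2  0.3  0.7] y [-0.    -0.006 -1.   ] spin -0.0 op 70.1 dq [ 0.2 -1.2 -1.   0.   0.   0.1]
27.35 [492.8 101.3  61.7] F [ 0.1 -0.6  0.3] y [ 0.002 -0.006 -1.   ] spin -0.0 op 70.1 dq [-0.  -0.7 -0.7  0.  -0.5  0. ]
27.4 [493.4 101.3  61.9] F [0.  0.2 0.5] y [ 0.003 -0.006 -1.   ] spin -0.0 op 70.1 dq [ 0.1 -0.3 -0.3 -0.  -0.5  0.1]
```

>>> {"name": "apply_moves", "arguments": {"steps": [{"x": 0,"y": 0,"z": -20,"spin": 0}]}}

```text
time_s: 27.5
position: [0.4963, 0.1014, 0.0448]
tcp_rot: [[1.0, 0.011, 0.0], [-0.0, -0.006, 1.0], [0.011, -1.0, -0.006]]
force: [0.4, 0.2, 0.5]
opening: 0.805
```

```bash
for i in 1 2 3 4 5 6; do python3 hold.py; done
python3 - <<'E'
from h import *
p,im=cap("wrist","w20")
cv2.imwrite("pics/w20b.png",cv2.convertScaleAbs(im[:,:,::-1],alpha=2.5))
E
```

```text
27.55 [494.2 101.2  41.6] F [-0.5  0.3 -1.6] y [ 0.005 -0.006 -1.   ] spin -0.0 op 69.9 dq [-0.1 -0.5  1.1  0.   4.8 -0.1]
27.6 [493.4 101.3  42.1] F [-1.1 -0.1 -0.4] y [ 0.003 -0.006 -1.   ] spin -0.0 op 69.8 dq [ 0.2 -1.1 -0.1  0.2  1.7  0.1]
27.65 [493.5 101.3  42.5] F [ 0.5 -0.6  0.4] y [ 0.003 -0.006 -1.   ] spin -0.0 op 70.0 dq [ 0.1 -0.8 -0.2  0.1  0.   0.1]
27.7 [493.7 101.4  42.8] F [ 0.5 -0.2  0.1] y [ 0.004 -0.006 -1.   ] spin -0.0 op 69.9 dq [-0.  -0.4 -0.2 -0.  -0.3 -0. ]
27.75 [493.9 101.4  42.9] F [ 0.3  0.3 -0.6] y [ 0.004 -0.006 -1.   ] spin -0.0 op 70.2 dq [ 0.1 -0.1  0.  -0.  -0.3  0. ]
27.8 [494.  101.4  42.9] F [-0.  -0.6  0. ] y [ 0.005 -0.006 -1.   ] spin -0.0 op 69.9 dq [-0.1  0.1  0.1 -0.1 -0.2  0.1]
```

View pics/w20b.png

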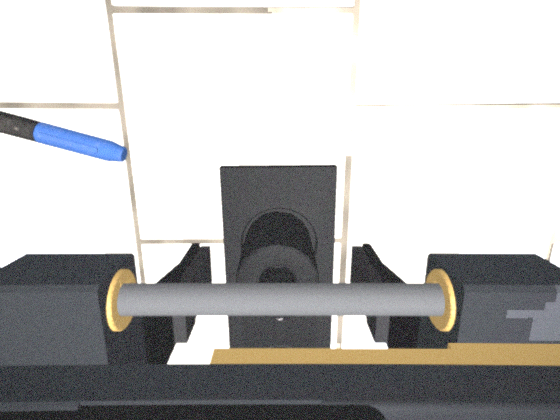

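>>> {"name": "apply_moves", "arguments": {"steps": [{"x": -1.3,"y": 0,"z": -11,"spin": 0}]}}

```text
time_s: 27.95
position: [0.4942, 0.1014, 0.0331]
tcp_rot: [[1.0, 0.009, 0.0], [-0.0, -0.006, 1.0], [0.009, -1.0, -0.006]]
force: [0.5, -0.1, 0.3]
opening: 0.803
```

```bash
for i in 1 2 3 4 5; do python3 hold.py; done
```

```text
28.0 [492.4 101.3  31. ] F [-0.5  0.6 -1.1] y [ 0.005 -0.006 -1.   ] spin -0.0 op 70.0 dq [-0.1  0.2  0.8  0.   2.9 -0.2]
28.05 [491.8 101.3  31.1] F [0.4 0.4 0.3] y [ 0.003 -0.006 -1.   ] spin -0.0 op 69.9 dq [ 0.  -0.3 -0.1  0.   1.1 -0.1]
28.1 [491.9 101.4  31.3] F [ 0.3  0.5 -0.1] y [ 0.003 -0.006 -1.   ] spin -0.0 op 70.2 dq [-0.  -0.4 -0.3  0.1  0.2 -0.1]
28.15 [492.2 101.4  31.5] F [-0.  -0.9 -0.1] y [ 0.003 -0.006 -1.   ] spin -0.0 op 70.2 dq [ 0.1 -0.3 -0.3 -0.  -0.  -0.1]
28.2 [492.4 101.4  31.6] F [ 0.2  1.  -0.6] y [ 0.004 -0.006 -1.   ] spin -0.0 op 70.4 dq [-0.  -0.2 -0.2 -0.  -0.  -0.1]
```

>>> {"name": "apply_moves", "arguments": {"steps": [{"x": 0,"y": 0,"z": 0,"spin": 0}], "grip": 20}}

```text
time_s: 28.3
position: [0.4924, 0.1014, 0.0316]
tcp_rot: [[1.0, 0.004, 0.0], [-0.0, -0.006, 1.0], [0.004, -1.0, -0.006]]
force: [0.2, -0.3, 0.0]
opening: 0.769
```

```bash
for i in 1 2 3 4 5 6 7 8 9 10; do python3 hold.py; done
```

```text
28.35 [492.4 101.4  31.6] F [ 0.5 -0.2  0.9] y [ 0.004 -0.006 -1.   ] spin -0.0 op 64.0 dq [-0.1 -0.1  0.   0.  -0.  -0. ]
28.4 [492.4 101.4  31.6] F [ 0.5 -0.7  0.5] y [ 0.004 -0.006 -1.   ] spin -0.0 op 60.9 dq [-0.  -0.   0.   0.  -0.1 -0. ]
28.45 [492.5 101.3  31.6] F [ 0.6 -0.2  0.5] y [ 0.004 -0.006 -1.   ] spin -0.0 op 57.3 dq [-0.  -0.1  0.  -0.  -0.1 -0. ]
28.5 [492.5 101.4  31.7] F [ 1.3 -0.2  0.8] y [ 0.004 -0.006 -1.   ] spin -0.0 op 53.8 dq [ 0.  -0.1 -0.1  0.  -0.  -0. ]
28.55 [492.4 101.4  31.6] F [0.1 0.1 0.4] y [ 0.004 -0.006 -1.   ] spin -0.0 op 49.7 dq [-0.1  0.1 -0.  -0.2  0.1 -0. ]
28.6 [492.4 101.4  31.7] F [ 0.4  0.2 -0.3] y [ 0.004 -0.006 -1.   ] spin -0.0 op 45.6 dq [-0.   0.   0.   0.   0.  -0.1]
28.65 [492.4 101.4  31.7] F [ 1.  -0.1 -0.5] y [ 0.004 -0.006 -1.   ] spin -0.0 op 41.5 dq [-0.1  0.  -0.1  0.   0.  -0. ]
28.7 [492.4 101.4  31.7] F [-0.1 -0.6  0.7] y [ 0.004 -0.006 -1.   ] spin -0.0 op 37.9 dq [-0.  -0.  -0.   0.2  0.  -0. ]
28.75 [492.4 101.4  31.7] F [-0.6  0.6  0.1] y [ 0.004 -0.006 -1.   ] spin -0.0 op 37.5 dq [-0.  -0.1 -0.  -0.1  0.  -0. ]
28.8 [492.4 101.4  31.6] F [0.4 0.9 0.6] y [ 0.004 -0.006 -1.   ] spin -0.0 op 37.4 dq [ 0.  -0.1 -0.1  0.1 -0.1 -0. ]
```

>>> {"name": "apply_moves", "arguments": {"steps": [{"x": 0,"y": 0,"z": 12,"spin": 0},{"x": 0,"y": 0,"z": 30,"spin": 0},{"x": 0,"y": 0,"z": 40,"spin": 0},{"x": 0,"y": 0,"z": 30,"spin": 0}]}}

```text
time_s: 29.2
position: [0.4881, 0.1013, 0.1445]
tcp_rot: [[1.0, -0.008, 0.001], [-0.001, -0.006, 1.0], [-0.008, -1.0, -0.006]]
force: [0.2, 0.6, -1.0]
opening: 0.427
```

```bash
for i in 1 2 3 4; do python3 hold.py; done
```

```text
29.25 [490.8 101.4 148.6] F [ 0.4 -1.4  1.6] y [-0.    -0.006 -1.   ] spin -0.0 op 37.1 dq [ 0.1  2.8  0.4  0.1 -9.   0.1]
29.3 [490.8 101.3 146.6] F [0.8 0.6 0.6] y [ 0.    -0.006 -1.   ] spin -0.0 op 37.2 dq [-0.1  3.8  2.5 -0.1 -3.4  0. ]
29.35 [489.5 101.3 144.7] F [-0.7  0.2 -1.4] y [-0.003 -0.006 -1.   ] spin -0.001 op 37.3 dq [-0.1  3.1  2.1 -0.1 -0.7  0.1]
29.4 [488.3 101.2 143.2] F [-0.4 -0.9 -1.4] y [-0.007 -0.006 -1.   ] spin -0.001 op 37.7 dq [-0.   2.3  1.5  0.  -0.   0.1]
```

>>> {"name": "apply_moves", "arguments": {"steps": [{"x": 2,"y": 35,"z": 0,"spin": 0},{"x": 4,"y": 45,"z": 0,"spin": 0},{"x": 4,"y": 40,"z": 0,"spin": 0}]}}

```text
time_s: 29.7
position: [0.4956, 0.219, 0.1397]
tcp_rot: [[1.0, -0.016, 0.011], [-0.011, -0.009, 1.0], [-0.016, -1.0, -0.009]]
force: [-0.2, -0.6, -0.4]
opening: 0.432
```

```bash
for i in 1 2 3 4; do python3 hold.py; done
python3 - <<'E'
from h import *
p,im=cap("wrist","w21"); cap("scene","s21")
cv2.imwrite("pics/w21b.png",cv2.convertScaleAbs(im[:,:,::-1],alpha=1.0))
E
```

```text
29.75 [496.4 224.7 139.8] F [1.6 3.7 0.3] y [-0.013 -0.004 -1.   ] spin -0.008 op 37.3 dq [-3.6 -1.2  2.6 -2.9 -1.6 -8. ]
29.8 [496.  221.9 139.6] F [ 0.5  0.  -0.8] y [-0.014 -0.007 -1.   ] spin -0.005 op 37.3 dq [-3.7 -0.7  2.8 -3.2  0.5 -2.8]
29.85 [495.4 219.8 139.5] F [-0.6  0.2 -0.8] y [-0.016 -0.009 -1.   ] spin -0.005 op 37.1 dq [-2.9 -0.8  1.7 -1.1  0.4 -0.7]
29.9 [495.2 218.5 139.6] F [-0.1 -0.3 -0.9] y [-0.016 -0.01  -1.   ] spin -0.007 op 37.4 dq [-2.1 -0.8  0.7 -0.3  0.1 -0. ]
```

View pics/w21b.png

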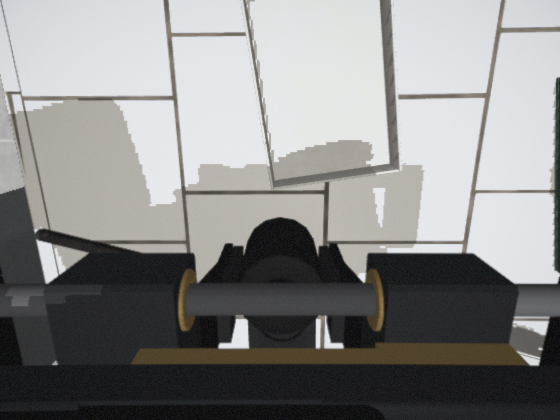

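View pics/s21.png

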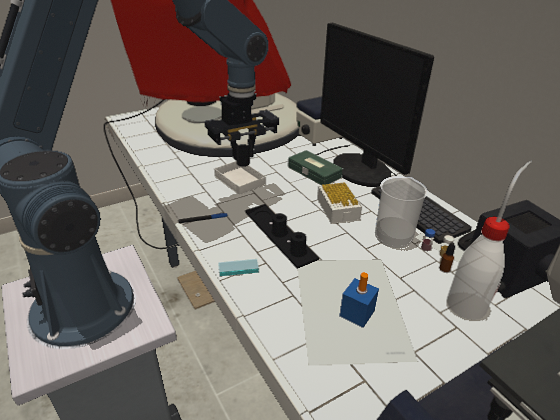

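Run:
```python
from h import *
p=imaging.camera_params("wrist")
X=onz(p,[[274,186],[399,167]],.03); print(X.round(4))
u=(X[1]-X[0]); print(np.linalg.norm(u)); u/=np.linalg.norm(u); v=np.array([-u[1],u[0],0])
c=X.mean(0)+v*.07; print("centre",c.round(4),"angle",np.degrees(np.arctan2(u[1],u[0])))
st()
pS=imaging.camera_params("side"); im=cv2.imread("pics/d18.png")
cor=[c+a*u*.05+b*v*.07 for a,b in((-1,-1),(1,-1),(1,1),(-1,1))]
q=proj(pS,cor); im=cv2.resize(im[140:230,200:300],None,fx=5,fy=5); q=((q-[200,140])*5).astype(np.int32)
cv2.polylines(im,[q.reshape(-1,1,2)],True,(0,0,255),1); cv2.imwrite("pics/o21.png",im)
```

```text
[[0.4886 0.2333 0.03  ]
 [0.5827 0.2473 0.03  ]]
0.09516603057165679
centre [0.5254 0.3095 0.03  ] angle 8.416693779112714
t 30.0 pos [0.4956 0.2172 0.1401] F [-0.43  0.33 -0.9 ] op 37.7
```

View pics/o21.png

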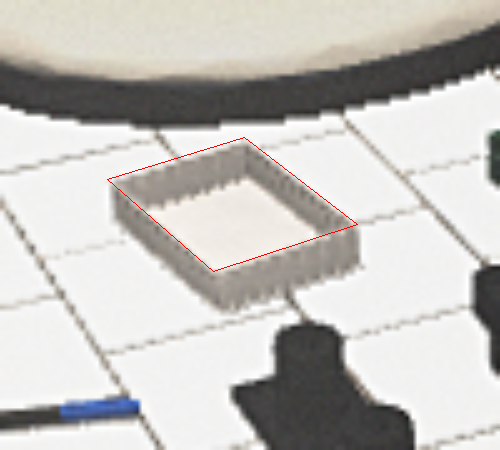

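>>> {"name": "apply_moves", "arguments": {"steps": [{"x": 12,"y": 40,"z": 0,"spin": 0.005},{"x": 12,"y": 36,"z": 0,"spin": 0}]}}

```text
time_s: 30.2
position: [0.5176, 0.2873, 0.1387]
tcp_rot: [[1.0, -0.024, 0.014], [-0.014, -0.014, 1.0], [-0.024, -1.0, -0.014]]
force: [0.8, -0.5, -0.1]
opening: 0.431
```

```bash
for i in 1 2 3 4 5; do python3 hold.py; done
python3 - <<'E'
from h import *
p,im=cap("wrist","w22")
E
```

```text
30.25 [520.6 292.7 139.1] F [ 3.5  4.2 -0.6] y [-0.018 -0.009 -1.   ] spin -0.012 op 37.3 dq [-2.2 -1.7  3.1 -2.2 -2.8 -5.5]
30.3 [519.5 290.3 138.9] F [-0.4 -0.1 -0.6] y [-0.019 -0.011 -1.   ] spin -0.01 op 37.1 dq [-2.3 -1.1  4.4 -2.6  0.9 -1.9]
30.35 [518.  288.5 138.6] F [-0.1 -0.1 -0.5] y [-0.022 -0.013 -1.   ] spin -0.01 op 37.4 dq [-1.5 -0.9  3.2 -0.9  0.8 -0.4]
30.4 [517.1 287.4 138.5] F [ 0.  -0.3 -0.8] y [-0.024 -0.014 -1.   ] spin -0.01 op 37.4 dq [-1.  -0.6  1.7 -0.1  0.3  0. ]
30.45 [516.7 286.9 138.5] F [-0.5  0.8 -0.8] y [-0.024 -0.014 -1.   ] spin -0.011 op 37.4 dq [-0.6 -0.4  0.7  0.2  0.   0.1]
```

View pics/w22.png

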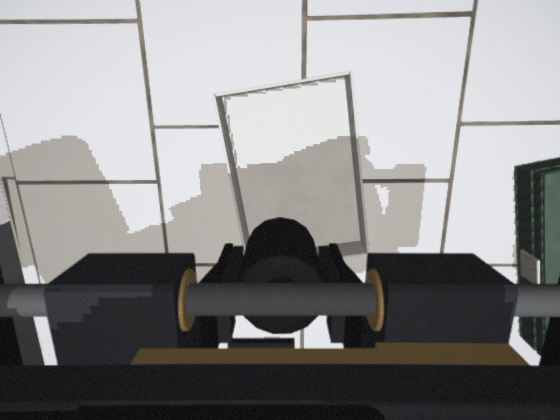

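Run:
```python
from h import *
p=imaging.camera_params("wrist")
X=onz(p,[[216,96],[352,73],[367,252]],.03); print(X.round(4)); print(np.linalg.norm(X[1]-X[0]),np.linalg.norm(X[2]-X[1])); print("c",(X[0]/2+X[2]/2).round(4)); st()
```

```text
[[0.4687 0.3686 0.03  ]
 [0.5643 0.3824 0.03  ]
 [0.5825 0.248  0.03  ]]
0.09661727208119801 0.13570460222100078
c [0.5256 0.3083 0.03  ]
t 30.5 pos [0.5166 0.2868 0.1386] F [-0.03 -0.83  0.38] op 37.6
```

>>> {"name": "apply_moves", "arguments": {"steps": [{"x": 8,"y": 19,"z": -25,"spin": 0.01},{"x": -2,"y": 0,"z": -25,"spin": 0}]}}

```text
time_s: 30.7
position: [0.5255, 0.3037, 0.0914]
tcp_rot: [[1.0, -0.017, 0.006], [-0.006, -0.012, 1.0], [-0.017, -1.0, -0.012]]
force: [-0.1, -0.8, -1.2]
opening: 0.432
```

```bash
for i in 1 2 3 4 5 6; do python3 hold.py; done
```

```text
30.75 [521.5 301.3  87.2] F [-2.3 -0.8 -2.6] y [-0.027 -0.017 -1.   ] spin -0.006 op 37.6 dq [-0.3 -1.   2.1 -0.2  7.4 -0.3]
30.8 [520.8 301.1  88.3] F [-1.4  0.2 -0.5] y [-0.029 -0.017 -0.999] spin -0.006 op 37.1 dq [ 0.1 -2.4 -1.7  0.3  2.1  0.1]
30.85 [521.9 301.6  89.8] F [ 0.6 -0.7 -0.8] y [-0.026 -0.016 -1.   ] spin -0.006 op 37.3 dq [ 0.1 -1.9 -2.1  0.2 -0.1  0. ]
30.9 [523.2 302.2  91. ] F [ 0.7  0.6 -0.2] y [-0.023 -0.015 -1.   ] spin -0.006 op 37.4 dq [ 0.3 -1.4 -1.5  0.2 -0.4  0.1]
30.95 [524.  302.7  91.8] F [-0.1  0.9 -0.4] y [-0.021 -0.014 -1.   ] spin -0.006 op 37.5 dq [ 0.3 -0.8 -1.   0.1 -0.2 -0. ]
31.0 [524.4 303.   92.3] F [0.3 0.  0.1] y [-0.019 -0.013 -1.   ] spin -0.006 op 37.3 dq [ 0.4 -0.4 -0.7  0.1 -0.1  0. ]
```

>>> {"name": "apply_moves", "arguments": {"steps": [{"x": 0,"y": 2,"z": -18,"spin": 0},{"x": -1,"y": 1,"z": -18,"spin": 0}]}}

```text
time_s: 31.2
position: [0.5276, 0.3066, 0.0612]
tcp_rot: [[1.0, -0.008, 0.007], [-0.007, -0.01, 1.0], [-0.008, -1.0, -0.01]]
force: [-0.3, -0.1, -1.0]
opening: 0.428
```

```bash
for i in 1 2 3 4 5; do python3 hold.py; done; python3 -c "
from h import *
cap('side','d23'); cap('wrist','w23')"
```

```text
31.25 [526.  306.1  58.6] F [-0.9 -0.9 -1.2] y [-0.012 -0.011 -1.   ] spin -0.007 op 36.9 dq [ 0.  -0.6  0.7 -0.2  4.5 -0.4]
31.3 [525.6 306.   59.3] F [-0.3 -0.9 -0.8] y [-0.014 -0.012 -1.   ] spin -0.007 op 37.2 dq [ 0.2 -1.4 -0.8 -0.1  1.4 -0.1]
31.35 [526.1 306.2  60. ] F [-0.5 -0.1 -0.7] y [-0.013 -0.011 -1.   ] spin -0.007 op 37.5 dq [ 0.  -0.9 -0.9  0.1  0.1  0.1]
31.4 [526.6 306.5  60.6] F [ 0.4 -0.1 -1.1] y [-0.011 -0.011 -1.   ] spin -0.007 op 37.3 dq [ 0.1 -0.6 -0.6  0.  -0.2  0.1]
31.45 [526.9 306.6  60.8] F [ 0.3 -0.  -0.7] y [-0.01 -0.01 -1.  ] spin -0.007 op 37.6 dq [ 0.1 -0.2 -0.3  0.1 -0.3 -0. ]
```

View pics/d23.png

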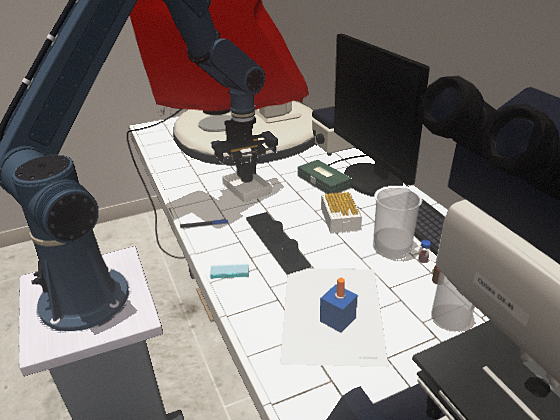

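View pics/w23.png

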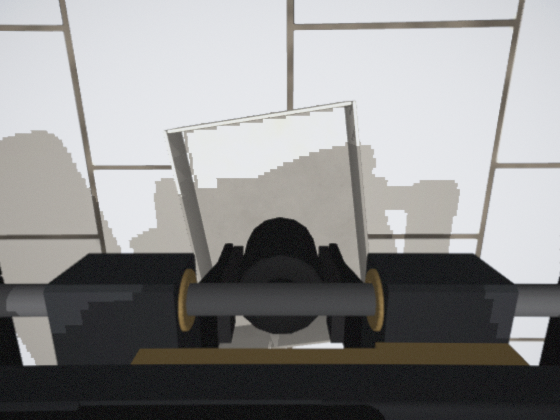

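>>> {"name": "apply_moves", "arguments": {"steps": [{"x": -1,"y": 0,"z": -15,"spin": 0}]}}

```text
time_s: 31.65
position: [0.5282, 0.3075, 0.048]
tcp_rot: [[1.0, -0.004, 0.007], [-0.007, -0.008, 1.0], [-0.004, -1.0, -0.008]]
force: [0.6, 1.0, -0.5]
opening: 0.427
```

```bash
for i in 1 2 3 4; do python3 hold.py; done
```

```text
31.7 [525.8 306.6  44.6] F [ 0.5 -0.6 -2.7] y [-0.01 -0.01 -1.  ] spin -0.007 op 37.4 dq [ 0.1  0.7  1.9 -0.1  3.9 -0.2]
31.75 [524.8 306.2  44.5] F [-0.3 -1.  -0.5] y [-0.013 -0.011 -1.   ] spin -0.006 op 37.6 dq [ 0.1 -0.3 -0.2  0.1  1.4  0.1]
31.8 [524.9 306.3  44.8] F [-0.4  0.5 -0.8] y [-0.013 -0.011 -1.   ] spin -0.006 op 37.4 dq [ 0.2 -0.4 -0.6  0.   0.  -0. ]
31.85 [525.4 306.5  45.2] F [ 0.6 -0.1 -1.8] y [-0.012 -0.011 -1.   ] spin -0.006 op 37.3 dq [ 0.  -0.4 -0.6  0.  -0.1 -0. ]
```

>>> {"name": "apply_moves", "arguments": {"steps": [{"x": 0,"y": 0,"z": -12,"spin": 0}]}}

```text
time_s: 31.95
position: [0.5268, 0.3071, 0.0341]
tcp_rot: [[1.0, -0.008, 0.006], [-0.006, -0.009, 1.0], [-0.008, -1.0, -0.01]]
force: [1.0, -0.4, -0.5]
opening: 0.435
```

```bash
for i in 1 2 3 4; do python3 hold.py; done
```

```text
32.0 [524.8 306.2  31.3] F [-0.6 -0.3 -1.4] y [-0.013 -0.011 -1.   ] spin -0.007 op 37.8 dq [-0.1  0.2  1.4 -0.1  3.1 -0.1]
32.05 [524.1 306.   31.5] F [ 0.1 -0.6  0. ] y [-0.015 -0.012 -1.   ] spin -0.006 op 37.4 dq [ 0.1 -0.7 -0.2 -0.   1.1 -0. ]
32.1 [524.4 306.1  31.9] F [-0.1  0.7 -1.1] y [-0.014 -0.012 -1.   ] spin -0.006 op 37.4 dq [ 0.  -0.8 -0.6 -0.   0.1  0. ]
32.15 [524.8 306.3  32.4] F [ 0.9 -0.7 -1.1] y [-0.013 -0.011 -1.   ] spin -0.007 op 37.3 dq [-0.  -0.6 -0.5  0.  -0.2 -0. ]
```

>>> {"name": "apply_moves", "arguments": {"steps": [{"x": 0,"y": 0,"z": -4,"spin": 0}]}}

```text
time_s: 32.25
position: [0.5253, 0.3064, 0.0293]
tcp_rot: [[1.0, -0.012, 0.006], [-0.006, -0.011, 1.0], [-0.012, -1.0, -0.011]]
force: [-4.4, -2.6, 31.6]
opening: 0.429
```

```bash
for i in 1 2 3 4; do python3 hold.py; done
```

```text
32.3 [525.3 306.5  29.4] F [0.1 0.7 3.5] y [-0.012 -0.011 -1.   ] spin -0.006 op 37.4 dq [ 0.1 -0.   0.3 -0.1 -0.4 -0.1]
32.35 [525.2 306.5  29.4] F [-2.  -0.6  5.4] y [-0.012 -0.011 -1.   ] spin -0.006 op 37.7 dq [ 0.1 -0.1  0.1  0.  -0.3 -0. ]
32.4 [525.2 306.4  29.4] F [-1.5 -1.1  4.8] y [-0.012 -0.011 -1.   ] spin -0.006 op 37.3 dq [-0.1  0.   0.1  0.  -0.2  0.1]
32.45 [525.2 306.4  29.4] F [-1.9 -0.7  5.8] y [-0.012 -0.011 -1.   ] spin -0.006 op 37.3 dq [ 0.  -0.1  0.   0.1 -0.1  0.1]
```

On the tray floor. Open to 52 and lift clear.

>>> {"name": "apply_moves", "arguments": {"steps": [{"x": 0,"y": 0,"z": 0,"spin": 0}], "grip": 52}}

```text
time_s: 32.55
position: [0.5255, 0.3065, 0.0297]
tcp_rot: [[1.0, -0.011, 0.006], [-0.006, -0.011, 1.0], [-0.011, -1.0, -0.011]]
force: [0.2, 0.6, 0.4]
opening: 0.462
```

```bash
for i in 1 2 3 4 5; do python3 hold.py; done
```

```text
32.6 [525.6 306.6  29.7] F [-1.3 -0.8  1.1] y [-0.011 -0.011 -1.   ] spin -0.006 op 43.5 dq [ 0.   0.4 -0.1  0.  -0.2  0. ]
32.65 [525.5 306.5  29.5] F [-0.1  0.1 -1. ] y [-0.011 -0.011 -1.   ] spin -0.006 op 46.2 dq [0.  0.2 0.1 0.1 0.  0. ]
32.7 [525.4 306.5  29.4] F [-0.2  0.1  0.5] y [-0.012 -0.011 -1.   ] spin -0.006 op 48.6 dq [-0.1  0.2  0.1  0.1  0.1 -0. ]
32.75 [525.3 306.4  29.2] F [ 0.3 -0.2  0.3] y [-0.012 -0.011 -1.   ] spin -0.006 op 49.9 dq [-0.   0.2  0.1 -0.1  0.1 -0.1]
32.8 [525.2 306.4  29.2] F [ 0.3 -0.5 -0.3] y [-0.012 -0.011 -1.   ] spin -0.006 op 50.6 dq [0.  0.1 0.  0.1 0.1 0.1]
```

>>> {"name": "apply_moves", "arguments": {"steps": [{"x": 0,"y": 0,"z": 10,"spin": 0},{"x": 0,"y": 0,"z": 20,"spin": 0},{"x": 0,"y": 0,"z": 30,"spin": 0},{"x": 0,"y": 0,"z": 40,"spin": 0},{"x": 0,"y": 0,"z": 40,"spin": 0}]}}

```text
time_s: 33.3
position: [0.52, 0.3043, 0.1682]
tcp_rot: [[1.0, -0.027, 0.006], [-0.007, -0.016, 1.0], [-0.027, -0.999, -0.017]]
force: [0.2, 1.7, 0.3]
opening: 0.596
```

```bash
for i in 1 2 3; do python3 hold.py; done; python3 -c "
from h import *
cap('side','d24'); cap('wrist','w24');cap('scene','s24')"
```

```text
33.35 [523.9 306.  175.6] F [1.3 0.3 3.8] y [-0.015 -0.012 -1.   ] spin -0.006 op 52.3 dq [  0.2   1.5  -1.2   0.2 -10.1   0.2]
33.4 [524.3 306.  173.3] F [1.  0.5 1. ] y [-0.014 -0.012 -1.   ] spin -0.007 op 52.3 dq [-0.2  3.7  3.6 -0.1 -3.2  0. ]
33.45 [522.6 305.4 170.7] F [-0.3 -0.4 -0.9] y [-0.018 -0.013 -1.   ] spin -0.007 op 52.1 dq [-0.1  3.2  3.4  0.  -0.5  0.1]
```

View pics/w24.png

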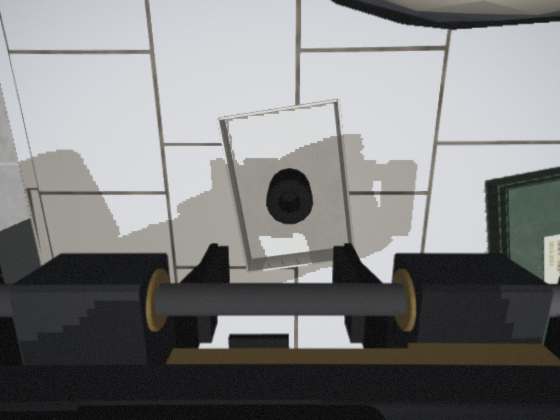

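View pics/s24.png

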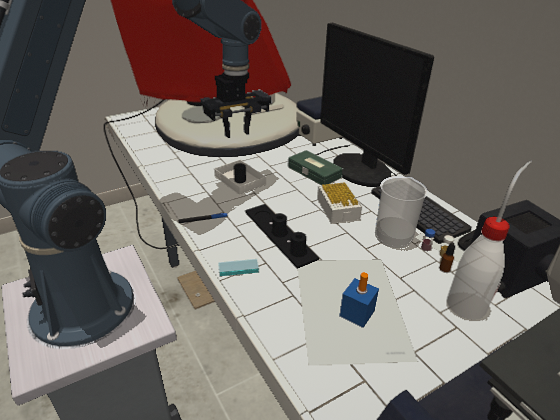

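Run:
```python
import cv2,numpy as np
im=cv2.convertScaleAbs(cv2.imread("pics/s24.png"),alpha=1.5)
a=cv2.resize(im[150:270,200:330],None,fx=4,fy=4,interpolation=cv2.INTER_CUBIC);b=cv2.resize(im[255:335,325:395],None,fx=4,fy=4,interpolation=cv2.INTER_CUBIC)
b=cv2.copyMakeBorder(b,0,a.shape[0]-b.shape[0],0,0,cv2.BORDER_CONSTANT); cv2.imwrite("pics/o24.png",np.hstack([a,b]))
```

```text
(no output)
```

View pics/o24.png

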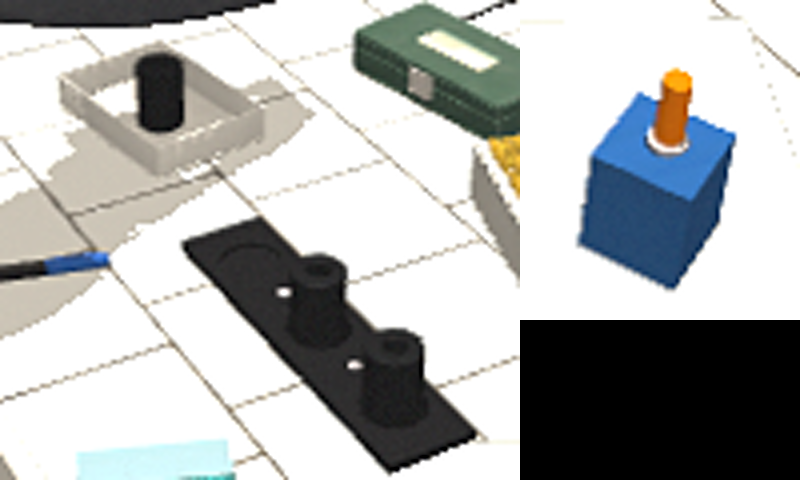

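The crop shows the black adapter upright in the tray, the two others upright in the middle and right seats with the left seat empty, and the pin seated upright with its flange on the stand.

```bash
python3 -c "
from h import *
st(); print(job.hand_in())"
```

```text
t 33.6 pos [0.5195 0.3041 0.166 ] F [-0.45 -0.49 -0.17] op 51.9
the job is handed in; nothing more can be done
None
```

The job is done and handed in at 33.6 s on the robot's clock: the left adapter is the blind one and now stands upright in the white tray.

- **Probing, left to right:** the pin stopped with its tip about 24 mm above the bench in the left bore. In the middle and right bores it went down to the seat, with contact near 4 mm.
- **Pin:** it is back in the stand, with its flange resting on top.
- **Last checks:** the final wrist and scene pictures show the blind adapter upright in the tray. The other two stand in the middle and right seats, and the pin is upright in its stand. The gripper was clear of everything.
- **Forces:** the highest wrist force in any reading was about 32 N, a brief peak at the bottom of the left bore and again when setting the adapter down.
- **What differed:** the pin slipped about 1 mm in the grip at the first contact. The tool also drifted up to about 2.5° off vertical, mostly corrected between moves. No check failed.

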